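Unlock the spice drawer with its hex key and put the spices away

TASK

The spice drawer unit is still locked for transport: take the hex key from its stand, put it in the socket on top of the unit and turn it anticlockwise to its stop. Then pull the drawer out to its stop, stand every spice tin, spice jar and shaker that is on the worktop upright in the drawer, and then push the drawer fully shut; the key must end up standing in its stand again. Leave the pepper mill, the tea box and the espresso cup alone.

Things in the scene. Friction and masses are not known exactly. Their poses are not given: they have to be found in the camera images.
- lock (a joint): travel lock in the unit's top, rad; rises as it is turned anticlockwise seen from above. Starts locked at 0 to 0.6, hard stop at 5.0 (about three quarter turns); counts as released above 4.7. Stays where it is left, takes about 0.1 Nm. It lifts a hidden bolt that holds the drawer shut until the lock is past about 4.
- socket (a point): centre of the mouth of the lock's recessed hex socket, 155 mm above the worktop, flush with the unit's top near its right front corner as the robot sees it. Hexagonal hole 19.6 mm across flats, 24 mm deep, no chamfer, in a round steel bezel 57 mm wide, 1 mm proud. z up; axes turn with the lock; two opposite flats of the hole face its +y and -y.
- hex_key: hex key, 160 g, upright and loose in its stand. Origin at the centre of its lower tip, z up the shank. Tapered nose (4 mm, ends 14 mm wide), hexagonal steel shank 18 mm across flats up to z = 76 mm, black square head above. Two flats of the shank face its +y and -y. Fully in the socket the tip is 24 mm below the mouth; it stays standing there with about 10 degrees of play.
- key_head (a point): centre of the key's square head, 89 mm up the key from its tip; the head is 30 x 30 mm and 26 mm high, its sides face the key's x and y; the gripper can take it from above by any two opposite sides, so it can be regrasped every quarter turn.
- stand_hole (a point): centre of the mouth of the key stand's hole: square hole 26 x 26 mm, right through a fixed wooden block 74 x 74 x 50 mm; this point is 50 mm above the worktop. A key standing in it has its tip on the worktop. Its axes lie along the block's sides, z up.
- unit: fixed wooden spice drawer unit, 160 deep (x) x 360 wide (y) x 155 mm high. Origin at the centre of its underside; its front, with the drawer, faces its own -x and lies 80 mm from the origin; z up.
- drawer (a joint): drawer of the unit, m: 0 shut, 0.115 at its end stop, pulled out along the unit's own -x. It slides with about 2 N of friction and stays where it is left.
- drawer_handle (a point): middle of the drawer's bar handle: a round steel bar 11 mm thick, 110 mm long along the drawer's y, 143 mm above the worktop, 35 mm in front of the drawer front on two upswept legs at its ends, so that it stands higher than the drawer front (upper edge 125 mm) and can be pinched from above; moves with the drawer.
- drawer_floor (a point): centre of the drawer's inner floor, 14 mm above the worktop; moves with the drawer; axes as the unit's (x to the back, y left). Inside 130 (x) x 314 mm (y). Tops above the worktop: side rails 26, front 125, back 124 mm; the unit's top begins at 132 mm. Fully out, the open strip runs from x = -65 to x = +35 mm; the rest is under the unit's top.
- pepper_mill: bystander: wooden pepper mill, 58 mm wide, 170 mm tall, right of the work at the back; origin at the centre of its foot.
- tea_box: bystander: carton of tea, 66 x 118 x 116 mm, on the far left; origin at the centre of its underside.
- espresso_cup: bystander: small two-tone cup with a handle, 64 x 89 x 48 mm, front right; origin at the centre of its underside.
- tin_0: squat round metal spice tin with a flat lid, 52 mm across, 44 mm tall, 100 g. In front. Stands on the worktop to the right of the unit; origin at the centre of its foot, z up. Absent in some starts.
- tin_1: squat round metal spice tin with a flat lid, 52 mm across, 44 mm tall, 100 g. In front. Stands on the worktop to the right of the unit; origin at the centre of its foot, z up. Absent in some starts.
- tin_2: squat round metal spice tin with a flat lid, 52 mm across, 44 mm tall, 100 g. In front. Stands on the worktop to the right of the unit; origin at the centre of its foot, z up. Absent in some starts.
- spice_1: round glass spice jar with a red cap, 45 mm across, 106 mm tall. Behind the tins. Stands on the worktop to the right of the unit; origin at the centre of its foot, z up. Absent in some starts.
- shaker_0: ribbed glass shaker with a steel cap, square body 43 x 43 mm whose sides face its x and y, 91 mm tall. Behind the tins. Stands on the worktop to the right of the unit; origin at the centre of its foot, z up. Absent in some starts.

How it is judged:
By the outcome, as a careful person would: the job done as asked, in the order asked, and still so for the second after the job is handed in, with the robot touching nothing.
Of tin_0, tin_1, tin_2, spice_1, shaker_0 only 2 to 4 are there at a start; the rules pass over those that are not, and their reading is None.
At some moment in a run one of tin_0, tin_1, tin_2 may be knocked a few centimetres aside while the robot is not near it.
It also fails if it takes over 210 s, if anything falls off the work surface, if the arm or the gripper's body presses on something with over 40 N, if the wrist force passes 120 N, or if a joint passes its speed limit or range.

ROBOT

A 7-joint arm with a two-finger parallel gripper is mounted at the origin on a cart in front of the work surface, level with it; the furniture and walls round the work are solid. World frame = base frame: x ahead of the robot, y to its left, z up, the work surface at z = 0. Lengths are in m, angles in degrees, forces in N, time in s.
With the tool pointing down it reaches from about 0.425 to 0.875 m from the base axis. Payload 4.7 kg.
Tool frame: the origin (TCP) lies between the finger pads; the fingertips stand 17 mm ahead of it and the grasp point (between the pads) lies 2 mm behind it; z points along the fingers, y is the line along which they close (so a half turn about z gives the same grasp; the last joint's range is limited). The gripper opens to 87 mm and grips with 3 to 60 N. Pads are 19 mm wide; open, the fingers measure 117 mm over their backs; the gripper's body (75 mm by 190 mm) begins 51 mm behind the grasp point.
Start: joints at [67.729, 18.392, -4.016, 83.108, 1.295, 78.541, -3.26], TCP at [0.255, -0.598, 0.24] pointing down, gripper open.
Joint ranges: [-163.93, 163.93], [-17.29, 119.83], [-79.2, 71.16], [3.27, 140.29], [-89.18, 269.18], [5.43, 117.66], [-154.24, 154.24]. Speed limits (degrees/s): [147.25, 147.25, 180, 180, 180, 180, 180].

INTERFACE

Orientations are given as [roll, pitch, yaw] about the fixed x, y, z axes, in that order (R = Rz(yaw) Ry(pitch) Rx(roll)).
In Python, from cell import env, cams gives the robot as it stands.
- The arm moves only by the shell command python3 -m pendant 'ROWS' [FORCE]. ROWS is JSON, a list of rows, each an object of numbers: "tx", "ty", "tz": the shift along the tool's x, y, z each as a share of 0.05 m, from -1 to 1; "spin": the turn about the tool's z as a share of 4 degrees, from -1 to 1; "claw": the closure, from 0 (fully open) to 1 (shut). A call has 1 to 10 rows; each row shifts and turns the commanded pose from where the row before left it, along the tool's axes as they then stand; what a row does not reach is not made up. A row lasts 1/8 s, in which the tool goes at most 62.5 mm and 10.7 degrees, less where a joint would pass 70% of its speed; a pose out of reach is approached as far as the arm can. A call with a number of a shift or a turn outside -1 to 1 is refused whole. A call with a gripper value outside its range is refused whole. The fingers move at their own pace and stop on an object; FORCE is the grip in N (left out, the last holds). Time passes only in rows, so rows that do not move let the fingers close. It gives the time, the measured TCP pose, the force, the opening and the grip force at its end, in the units of the state.
- env.get_obs(): the state, without advancing time (a new reading comes with each control period).
- cams.read_camera(name): name is "side" or "top"; returns the picture (480x640x3 uint8, red, green, blue); there is no depth.
- cams.camera_info(name): a dict with "fx", "fy", "cx", "cy" (pixels), "rvec" (rotation vector, rad) and "tvec" (3), from world to camera coordinates, as OpenCV has them. Camera axes: x right, y down, z forward; pixel columns grow to the right and rows downward; lengths in m; the calibration is good to about 2 mm. A picture is of the moment at which its call begins. camera_info takes no time and is no camera call.
- env.sign_off(): hands the job in; it is judged then, once.
The state is a dict: "time_s": time; "qpos": joint angles; "joint_velocities": joint speeds; "effort": joint torques, N m; "tool_pos": TCP position; "tool_rot": TCP orientation; "force": force on the tool from outside, world axes, zero at the start; "wrist_torque": the same for the moment, N m; "grip_width": finger opening in m; "grasp_force": force on a finger pad.
Only numpy, scipy, OpenCV 4.12 (cv2) and the standard library are available. Lean on these libraries where they do the work, as an engineer would, in place of code of your own. Each camera call takes 0.05 s, during which the arm holds its last target. There are 200 camera calls.

## Working session

There is one attempt and no reset: what is moved stays moved. The work goes in short steps, Python scripts to look and compute and a shell command to move; the robot and the scene stay as the last step left them, time stands still between calls to the robot, and variables do not carry over. Pictures are saved under pics/ and viewed, at most 14 in all, crops included, and the job is handed in when it is done.

```bash
mkdir -p pics; ls; python3 - <<'E'
from cell import env,cams
import cv2
o=env.get_obs();print(o)
for n in("side","top"):
    print(n,cams.camera_info(n)); cv2.imwrite(f"pics/{n}0.png",cams.read_camera(n)[:,:,::-1])
E
```

```text
pics
{'time_s': 0.0, 'qpos': array([67.72833797, 18.44132215, -4.01540128, 83.17592107,  1.29484583,
       78.54038129, -3.26010612]), 'joint_velocities': array([-0.07052693, -0.00589982, -0.00554319, -0.01752596,  0.0641386 ,
        0.00601757, -0.00758285]), 'effort': array([-2.96711187e-05, -4.91296363e+01, -4.03870884e-01, -3.12527168e+01,
       -6.38241973e-02,  4.37527313e-02,  1.89922807e-04]), 'tool_pos': array([ 0.25455248, -0.59750875,  0.23842689]), 'tool_rot': array([-1.79887611e+02,  5.65215712e-03,  2.30811795e+01]), 'force': array([-0.10420961, -0.19056246,  0.35196754]), 'wrist_torque': array([-0.01843559, -0.01337974, -0.00515505]), 'grasp_force': 0.0, 'grip_width': 0.08723815849820792}
side {'fx': 445.11528576681474, 'fy': 445.11528576681474, 'cx': 317.4901082169049, 'cy': 240.1146635986856, 'rvec': array([ 2.02008531, -0.16333736,  0.10221599]), 'tvec': array([-0.53326572,  0.14889547,  1.33263813])}
top {'fx': 598.008625164261, 'fy': 598.008625164261, 'cx': 318.14409690678883, 'cy': 240.5560178862547, 'rvec': array([ 1.63763447, -2.05170367,  0.72414025]), 'tvec': array([0.08141884, 0.49217993, 1.9874785 ])}
```

View pics/top0.png

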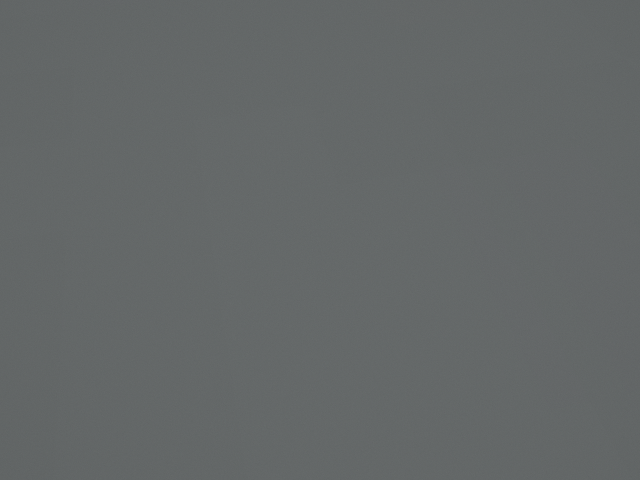

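View pics/side0.png

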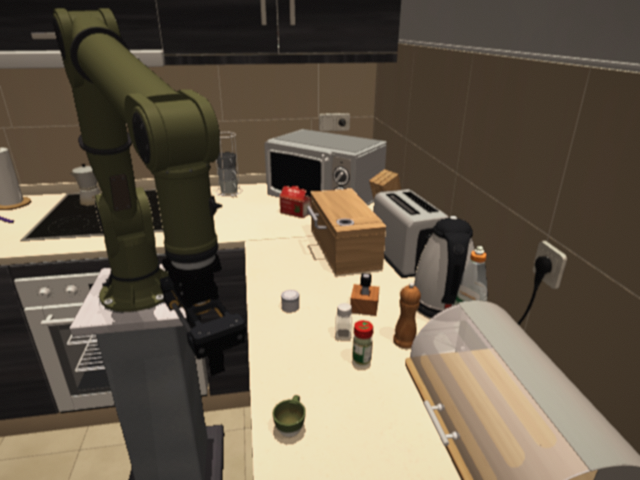

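The side view shows the unit with the bezel at about (345,222), the key in its stand at (366,285), one tin at (290,300), the shaker at (344,322), the jar at (362,342), the mill at (406,315) and the cup at (289,413). The top picture is blank grey, so I'm checking whether the view is blocked.

```bash
cat > h.py <<'E'
from cell import env,cams
import cv2,numpy as np
def RT(n):
    c=cams.camera_info(n);R=cv2.Rodrigues(np.array(c["rvec"]))[0]
    K=np.array([[c["fx"],0,c["cx"]],[0,c["fy"],c["cy"]],[0,0,1]]);return K,R,np.array(c["tvec"])
def at(n,u,v,z):
    "pixel -> world at height z"
    K,R,t=RT(n);d=R.T@np.linalg.inv(K)@[u,v,1];o=-R.T@t;return o+d*(z-o[2])/d[2]
def px(n,p):
    K,R,t=RT(n);q=K@(R@np.array(p,float)+t);return q[:2]/q[2]
def tri(ut,us):
    "two-view point from top and side pixels"
    A=[];P=[]
    for n,u in(("top",ut),("side",us)):
        K,R,t=RT(n);P.append(K@np.c_[R,t])
    X=cv2.triangulatePoints(P[0],P[1],np.array(ut,float).reshape(2,1),np.array(us,float).reshape(2,1)).ravel();return X[:3]/X[3]
def snap(n,f,box=None,s=1):
    im=cams.read_camera(n)[:,:,::-1]
    if box: x0,y0,x1,y1=box;im=im[y0:y1,x0:x1]
    cv2.imwrite("pics/"+f,cv2.resize(im,None,fx=s,fy=s,interpolation=cv2.INTER_CUBIC));return im
def tool():
    o=env.get_obs();print(round(o["time_s"],2),o["tool_pos"].round(4),o["tool_rot"].round(2),"F",o["force"].round(1),"w",round(o["grip_width"],4),"g",round(o["grasp_force"],1));return o
E
python3 - <<'E'
from h import *
for n in("top","side"):
    K,R,t=RT(n);print(n,"cam at",-R.T@t,"axis",R[2])
im=snap("top","top1.png");print(im.mean((0,1)),im.std((0,1)))
f=lambda *a:print(a,at("side",*a).round(3))
f(345,222,.155);f(366,276,.102);f(290,294,.044);f(344,310,.091);f(362,326,.106);f(406,343,0);f(289,428,0)
print(px("top",[.5,0,.2]))
E
```

```text
top cam at [-0.82501732  0.27085049  1.85605155] axis [ 0.61215589 -0.13907066 -0.77841154]
side cam at [ 0.34422892 -1.20305389  0.71877282] axis [ 0.14451496  0.88683564 -0.43890542]
[103.84455404 103.67438151  99.77215169] [1.15680447 1.16459039 1.13938254]
(345, 222, 0.155) [0.636 0.05  0.155]
(366, 276, 0.102) [ 0.641 -0.197  0.102]
(290, 294, 0.044) [ 0.437 -0.163  0.044]
(344, 310, 0.091) [ 0.552 -0.327  0.091]
(362, 326, 0.106) [ 0.574 -0.415  0.106]
(406, 343, 0) [ 0.705 -0.364  0.   ]
(289, 428, 0) [ 0.39  -0.576  0.   ]
[309.91428368 236.95042863]
```

The top camera is blank, so it's unusable for now. I'll work from the side view, zooming in for precision.

```bash
python3 - <<'E'
from h import *
# average several frames, then crop
im=np.mean([cams.read_camera("side").astype(float) for _ in range(4)],0)[:,:,::-1].astype(np.uint8)
cv2.imwrite("pics/base.png",im)
for f,(x0,y0,x1,y1),s in(("u.png",(300,180,395,280),6),("i.png",(270,265,400,365),6)):
    c=cv2.resize(im[y0:y1,x0:x1],None,fx=s,fy=s,interpolation=cv2.INTER_CUBIC)
    for x in range(x0,x1,10):cv2.putText(c,str(x),((x-x0)*s,10),0,.35,(0,0,255));cv2.line(c,((x-x0)*s,12),((x-x0)*s,18),(0,0,255))
    for y in range(y0,y1,10):cv2.putText(c,str(y),(0,(y-y0)*s+4),0,.35,(0,0,255))
    cv2.imwrite("pics/"+f,c)
E
```

```text
(no output)
```

View pics/u.png

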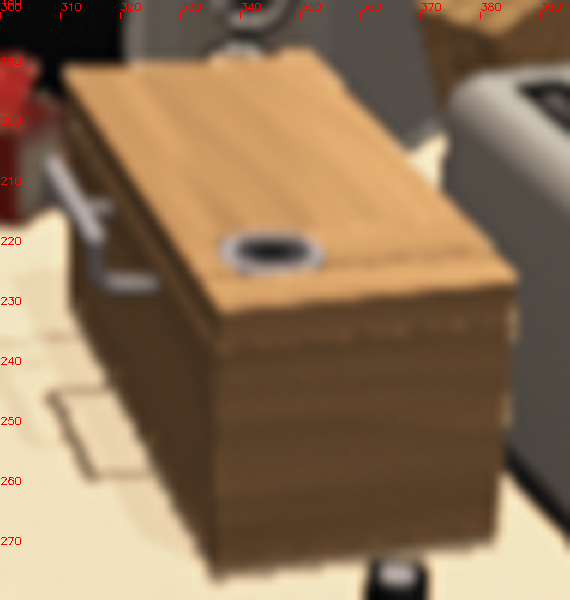

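View pics/i.png

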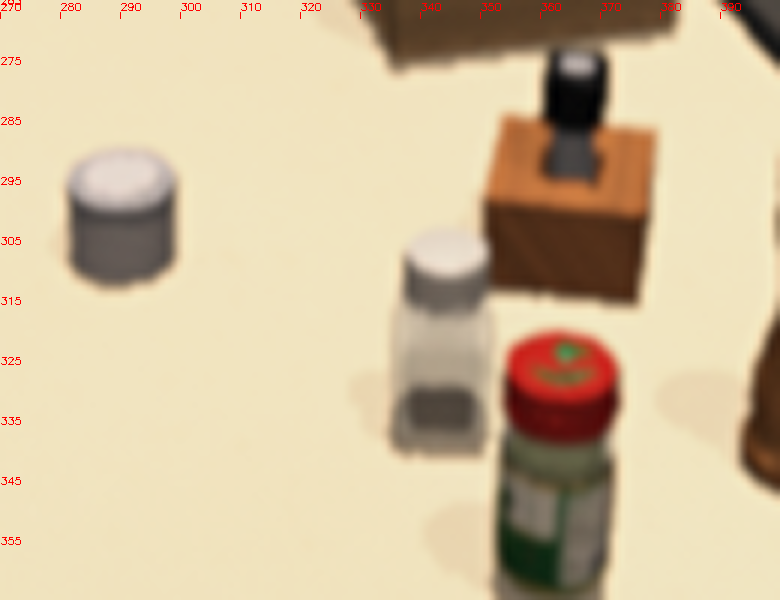

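Crops: unit top corners at about (310.5,191.3), (336.5,232.2), (386.2,226.2), (352.5,188); bezel centre (345.2,221.7); handle bar from (308.3,206.7) to (316.3,220). Stand top centre (365.3,292.5), key head top (366,275.5), tin lid (290.3,294.7), shaker cap (344.5,307), jar cap (363.7,325.8).

```bash
python3 - <<'E'
from h import *
from scipy.optimize import least_squares
def fit(obj,img,x0):
    obj=np.array(obj);img=np.array(img)
    def r(p):
        c,s=np.cos(p[2]),np.sin(p[2]);w=obj@np.array([[c,s,0],[-s,c,0],[0,0,1]])+[p[0],p[1],0]
        return (np.array([px("side",q) for q in w])-img).ravel()
    o=least_squares(r,x0,loss="soft_l1");print("pose",o.x[:2].round(4),np.degrees(o.x[2]).round(2),"res",r(o.x).round(1));return o.x
u=fit([[-.08,-.18,.155],[.08,-.18,.155],[-.08,.18,.155],[.08,.18,.155],[-.08,-.18,0],[.08,-.18,0],[-.115,-.055,.143],[-.115,.055,.143]],
 [(336.5,232.2),(386.2,226.2),(310.5,191.3),(352.5,188),(335.8,276.7),(382.8,270.5),(316.3,220),(308.3,206.7)],[.68,.2,0])
b=.037
ox,oy=270,265
q=lambda *l:[(x/6+ox,y/6+oy) for x,y in l]
s=fit([[-b,b,.05],[b,b,.05],[b,-b,.05],[-b,-b,.05],[b,-b,0],[-b,-b,0]],q((505,115),(657,130),(655,216),(483,200),(640,305),(486,290)),[.64,-.2,0])
sock=at("side",345.2,221.7,.156);print("socket",sock.round(4))
R=lambda a:np.array([[np.cos(a),-np.sin(a)],[np.sin(a),np.cos(a)]])
print("socket in unit",R(u[2]).T@(sock[:2]-u[:2]))
print("handle",u[:2]+R(u[2])@[-.115,0], "floor out x",[ (u[:2]+R(u[2])@[dx-.115,0]).round(3) for dx in(0,)])
for n,a in dict(keytop=(366.2,275.3,.102),tin=(290.3,294.7,.044),shk=(344.5,307,.091),jar=(363.7,325.8,.106)).items():print(n,at("side",*a).round(4))
# predicted key head box for stand pose
for h in(.102,.076):
  for dx,dy in((-.015,-.015),(.015,-.015),(.015,.015),(-.015,.015)):
    w=s[:2]+R(s[2])@[dx,dy];print(h,((px("side",[*w,h])-[ox,oy])*6).round(0),end=" ")
E
```

```text
pose [0.6631 0.1703] 3.84 res [-0.1 -0.7  0.3  0.3  0.3  0.4 -0.4  0.4 -0.4 -0.7  0.5 -0.2 -0.6  0.1
  0.4  1. ]
pose [ 0.6434 -0.1965] -19.27 res [-0.4 -0.2  0.4 -0.3 -0.6 -0.1  0.5 -0.1  0.8  0.4 -0.6  0.2]
socket [0.6368 0.0504 0.156 ]
socket in unit [-0.03422232 -0.11785082]
handle [0.54835482 0.16258185] floor out x [array([0.548, 0.163])]
keytop [ 0.6429 -0.1931  0.102 ]
tin [ 0.4371 -0.1665  0.044 ]
shk [ 0.5562 -0.3149  0.091 ]
jar [ 0.578  -0.4151  0.106 ]
0.102 [544.  79.] 0.102 [611.  85.] 0.102 [616.  52.] 0.102 [550.  46.] 0.076 [542. 129.] 0.076 [608. 135.] 0.076 [612. 101.] 0.076 [547.  95.]
```

The fits agree with the stated sizes to about 1 px. The key aligns with its stand at yaw ≈ -19°. First I'll turn the wrist, then work out the move.

```bash
cat >> h.py <<'E'
def go(x,y,z,yaw=None):
    "remaining shift in row units (50 mm / 4 deg) from the measured pose, in current tool axes"
    o=tool();d=np.array([x,y,z])-o["tool_pos"];a=np.radians(o["tool_rot"][2])
    s=[d[0]*np.cos(a)+d[1]*np.sin(a),d[0]*np.sin(a)-d[1]*np.cos(a),-d[2]]
    print("tx,ty,tz",(np.array(s)/.05).round(3),"spin",None if yaw is None else round(-((yaw-o["tool_rot"][2]+180)%360-180)/4,2),"q7",o["qpos"][6].round(1))
E
python3 -m pendant '[{"spin":1},{"spin":1},{"spin":1},{"spin":1},{"spin":1},{"spin":1},{"spin":1},{"spin":1},{"spin":1},{"spin":1}]' 40
python3 -m pendant '[{"spin":0.5},{}]'
python3 -c "
from h import *
go(.643,-.1955,.2384,-19)"
```

```text
0.35 [ 0.2547 -0.5979  0.2393] [-179.97    0.     23.08] F [-0.5 -0.6 -0.4] w 0.0868 g 0.0
tx,ty,tz [10.298 -4.359  0.018] spin 10.52 q7 -3.3invalid input at $[0]: expected keys tx, ty, tz, spin, claw
invalid input at $[0]: expected keys tx, ty, tz, spin, claw
```

```bash

python3 -m pendant '[{"tx":0,"ty":0,"tz":0,"spin":1,"claw":0},{"tx":0,"ty":0,"tz":0,"spin":1,"claw":0},{"tx":0,"ty":0,"tz":0,"spin":1,"claw":0},{"tx":0,"ty":0,"tz":0,"spin":1,"claw":0},{"tx":0,"ty":0,"tz":0,"spin":1,"claw":0},{"tx":0,"ty":0,"tz":0,"spin":1,"claw":0},{"tx":0,"ty":0,"tz":0,"spin":1,"claw":0},{"tx":0,"ty":0,"tz":0,"spin":1,"claw":0},{"tx":0,"ty":0,"tz":0,"spin":1,"claw":0},{"tx":0,"ty":0,"tz":0,"spin":1,"claw":0}]' 40
python3 -m pendant '[{"tx":0,"ty":0,"tz":0,"spin":0.5,"claw":0},{"tx":0,"ty":0,"tz":0,"spin":0,"claw":0}]'
python3 -c "
from h import *
go(.643,-.1955,.2384,-19)"
```

```text
time_s: 1.6
tool_pos: [0.2548, -0.598, 0.2395]
tool_rot: [-180.0, 0.0, -17.1]
force: [-0.6, 0.3, 0.8]
grip_width: 0.0871
grasp_force: 0.0
time_s: 1.85
tool_pos: [0.2548, -0.598, 0.2396]
tool_rot: [180.0, 0.0, -18.9]
force: [0.3, -0.0, -0.0]
grip_width: 0.087
grasp_force: 0.0
1.85 [ 0.2548 -0.598   0.2396] [180.     0.   -18.89] F [ 0.3 -0.  -0. ] w 0.087 g 0.0
tx,ty,tz [  4.741 -10.13    0.023] spin 0.03 q7 -44.0
```

```bash

python3 -m pendant '[{"tx":0.47,"ty":-1,"tz":0,"spin":0,"claw":0},{"tx":0.47,"ty":-1,"tz":0,"spin":0,"claw":0},{"tx":0.47,"ty":-1,"tz":0,"spin":0,"claw":0},{"tx":0.47,"ty":-1,"tz":0,"spin":0,"claw":0},{"tx":0.47,"ty":-1,"tz":0,"spin":0,"claw":0},{"tx":0.47,"ty":-1,"tz":0,"spin":0,"claw":0},{"tx":0.47,"ty":-1,"tz":0,"spin":0,"claw":0},{"tx":0.47,"ty":-1,"tz":0,"spin":0,"claw":0},{"tx":0.47,"ty":-1,"tz":0,"spin":0,"claw":0},{"tx":0.47,"ty":-1,"tz":0,"spin":0,"claw":0}]'
python3 -m pendant '[{"tx":0,"ty":0,"tz":0,"spin":0,"claw":0},{"tx":0,"ty":0,"tz":0,"spin":0,"claw":0}]'
python3 -c "
from h import *
im=cams.read_camera('top');print('top std',im.std())
go(.643,-.1955,.092,-19)"
```

```text
time_s: 3.1
tool_pos: [0.6403, -0.2001, 0.2397]
tool_rot: [180.0, -0.0, -18.9]
force: [0.3, -0.7, -0.2]
grip_width: 0.0874
grasp_force: 0.0
time_s: 3.35
tool_pos: [0.6389, -0.2018, 0.2392]
tool_rot: [179.9, 0.0, -18.9]
force: [0.1, -0.6, 0.3]
grip_width: 0.0869
grasp_force: 0.0
top std 2.2054459215058415
3.4 [ 0.6384 -0.2029  0.2394] [ 1.7992e+02  2.0000e-02 -1.9010e+01] F [-0.2 -1.   0.4] w 0.087 g 0.0
tx,ty,tz [ 0.038 -0.17   2.949] spin -0.0 q7 -97.6
```

```bash

python3 -m pendant '[{"tx":0.04,"ty":-0.17,"tz":0,"spin":0,"claw":0},{"tx":0,"ty":0,"tz":0.7,"spin":0,"claw":0},{"tx":0,"ty":0,"tz":0.7,"spin":0,"claw":0},{"tx":0,"ty":0,"tz":0.5,"spin":0,"claw":0},{"tx":0,"ty":0,"tz":0,"spin":0,"claw":0},{"tx":0,"ty":0,"tz":0,"spin":0,"claw":0}]'
python3 -c "
from h import *
go(.643,-.1955,.092,-19)
snap('side','k1.png',(310,210,420,320),5)"
```

```text
time_s: 4.15
tool_pos: [0.6445, -0.1943, 0.146]
tool_rot: [-180.0, -0.1, -19.0]
force: [0.5, -0.4, 0.7]
grip_width: 0.0874
grasp_force: 0.0
4.15 [ 0.6445 -0.1943  0.146 ] [-1.800e+02 -1.200e-01 -1.896e+01] F [ 0.5 -0.4  0.7] w 0.0874 g 0.0
tx,ty,tz [-0.021  0.032  1.081] spin 0.01 q7 -99.2
```

View pics/k1.png

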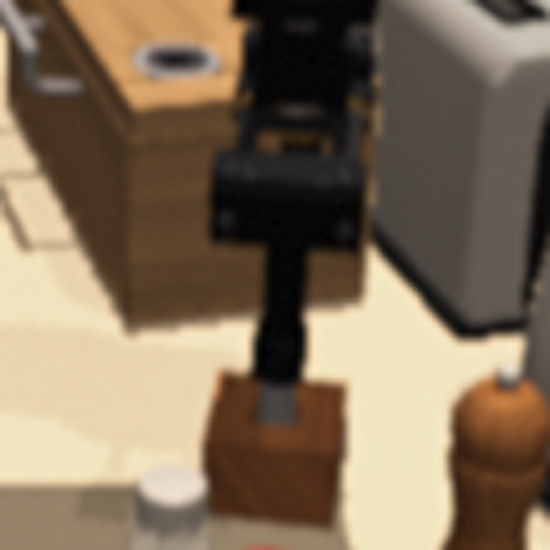

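The open gripper is above the key, front finger at about (367,265) and shank at (366,288): aligned within a few mm. Next I'll descend and grip.

```bash

python3 -m pendant '[{"tx":-0.02,"ty":0.03,"tz":0.5,"spin":0,"claw":0},{"tx":0,"ty":0,"tz":0.58,"spin":0,"claw":0},{"tx":0,"ty":0,"tz":0,"spin":0,"claw":0},{"tx":0,"ty":0,"tz":0,"spin":0,"claw":0},{"tx":0,"ty":0,"tz":0,"spin":0,"claw":1},{"tx":0,"ty":0,"tz":0,"spin":0,"claw":1},{"tx":0,"ty":0,"tz":0,"spin":0,"claw":1},{"tx":0,"ty":0,"tz":0,"spin":0,"claw":1},{"tx":0,"ty":0,"tz":0,"spin":0,"claw":1},{"tx":0,"ty":0,"tz":0,"spin":0,"claw":1}]' 40
python3 -m pendant '[{"tx":0,"ty":0,"tz":0,"spin":0,"claw":1},{"tx":0,"ty":0,"tz":0,"spin":0,"claw":1}]'
python3 -c "
from h import *
go(.6368,.0504,.27,-19)"
```

```text
time_s: 5.45
tool_pos: [0.6424, -0.1949, 0.0905]
tool_rot: [180.0, 0.0, -18.9]
force: [0.0, -0.3, 0.2]
grip_width: 0.035
grasp_force: 0.0
time_s: 5.7
tool_pos: [0.6424, -0.195, 0.0905]
tool_rot: [180.0, -0.0, -18.9]
force: [0.3, 0.2, -0.3]
grip_width: 0.0303
grasp_force: 39.2
5.7 [ 0.6424 -0.195   0.0905] [180.    -0.   -18.93] F [ 0.3  0.2 -0.3] w 0.0303 g 39.2
tx,ty,tz [-1.698 -4.606 -3.59 ] spin 0.02 q7 -99.6
```

```bash

python3 -m pendant '[{"tx":0,"ty":0,"tz":-0.6,"spin":0,"claw":1},{"tx":0,"ty":0,"tz":-0.7,"spin":0,"claw":1},{"tx":0,"ty":0,"tz":-0.7,"spin":0,"claw":1},{"tx":0,"ty":0,"tz":-0.7,"spin":0,"claw":1},{"tx":0,"ty":0,"tz":-0.7,"spin":0,"claw":1},{"tx":-0.3,"ty":-0.7,"tz":-0.2,"spin":0,"claw":1},{"tx":-0.3,"ty":-0.8,"tz":0,"spin":0,"claw":1},{"tx":-0.3,"ty":-0.8,"tz":0,"spin":0,"claw":1},{"tx":-0.3,"ty":-0.8,"tz":0,"spin":0,"claw":1},{"tx":-0.3,"ty":-0.8,"tz":0,"spin":0,"claw":1}]'
python3 -m pendant '[{"tx":-0.2,"ty":-0.7,"tz":0,"spin":0,"claw":1},{"tx":0,"ty":0,"tz":0,"spin":0,"claw":1},{"tx":0,"ty":0,"tz":0,"spin":0,"claw":1},{"tx":0,"ty":0,"tz":0,"spin":0,"claw":1}]'
python3 -c "
from h import *
go(.6368,.0504,.27,-19)
snap('side','k2.png',(290,130,410,250),5)
o=env.get_obs()['tool_pos'];print('tip px',px('side',o-[0,0,.0905]),'socket px',px('side',[.6368,.0504,.156]))"
```

```text
time_s: 6.95
tool_pos: [0.6342, 0.0152, 0.2701]
tool_rot: [180.0, 0.0, -18.9]
force: [-0.5, -0.5, -0.7]
grip_width: 0.0301
grasp_force: 39.2
time_s: 7.45
tool_pos: [0.6367, 0.0482, 0.2702]
tool_rot: [179.9, 0.0, -19.1]
force: [0.4, 0.2, -1.1]
grip_width: 0.0301
grasp_force: 39.2
7.45 [0.6367 0.0482 0.2702] [179.94   0.   -19.07] F [ 0.4  0.2 -1.1] w 0.0301 g 39.2
tx,ty,tz [-0.012 -0.042  0.005] spin -0.02 q7 -120.6
tip px [345.49780413 214.96259539] socket px [345.1884801  221.70077845]
```

View pics/k2.png

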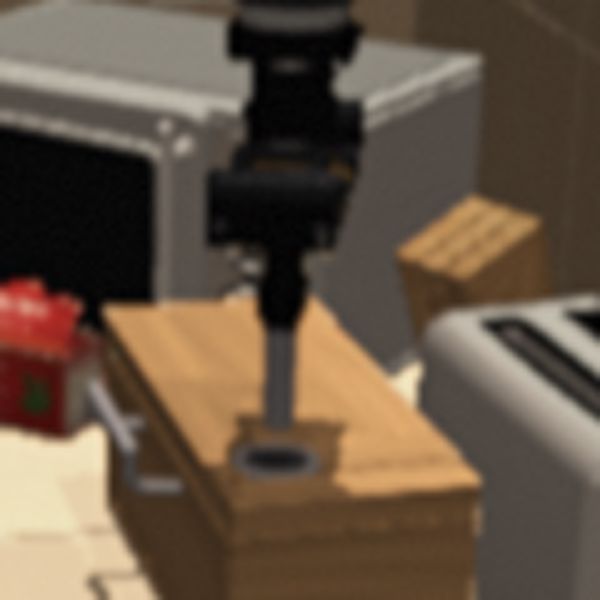

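The key tip hangs at about (345.8,215.6), just above the bezel at (345,222). I'll refine the bezel centre by segmenting the clean earlier frame.

```bash
python3 - <<'E'
from h import *
from scipy.optimize import least_squares
im=cv2.imread("pics/base.png").astype(np.float32)
x0,y0,x1,y1=332,212,360,232;s=8
c=cv2.resize(im[y0:y1,x0:x1],None,fx=s,fy=s,interpolation=cv2.INTER_CUBIC)
d=c[:,:,2]-c[:,:,0] # wood: red>>blue ; steel/hole: neutral
m=((d<45)*255).astype(np.uint8)
cs,_=cv2.findContours(m,0,2);k=max(cs,key=cv2.contourArea)
(e,ax,an)=cv2.fitEllipse(k)
b=cv2.boundingRect(k)
P=lambda u,v:((u+.5)/s-.5+x0,(v+.5)/s-.5+y0)
cen=P(*e);print("ellipse",cen,np.array(ax)/s,an,"bbox c",P(b[0]+b[2]/2-.5,b[1]+b[3]/2-.5),b[2]/s,b[3]/s)
# expected projection of the 57 mm circle
t=np.linspace(0,2*np.pi,200)
def proj(p):return np.array([px("side",[p[0]+.0285*np.cos(a),p[1]+.0285*np.sin(a),.156]) for a in t])
kk=np.array([P(*q[0]) for q in k])
from scipy.spatial import cKDTree
o=least_squares(lambda p:cKDTree(proj(p)).query(kk)[0],[.637,.05],diff_step=1e-3);print("circle fit",o.x,o.cost)
q=proj(o.x);print("exp size",np.ptp(q,axis=0))
E
```

```text
ellipse (344.56952381134033, 221.7410488128662) [ 6.41514301 17.06749725] 91.32530212402344 bbox c (344.8125, 221.75) 16.875 6.5Traceback (most recent call last):
  File "<stdin>", line 18, in <module>
    return func(*args, **kwargs)
    result = trf(vector_fun.fun, vector_fun.jac, x0, f0, J0, lb, ub, ftol, xtol,
                 gtol, max_nfev, x_scale, loss_function, tr_solver,
                 tr_options.copy(), verbose, callback=callback_wrapped)
    return trf_no_bounds(
        fun, jac, x0, f0, J0, ftol, xtol, gtol, max_nfev, x_scale,
        loss_function, tr_solver, tr_options, verbose, callback=callback)
    J = jac(x)
    self._update_jac()
    ~~~~~~~~~~~~~~~~^^
    self.J = self.jac_wrapped(xp_copy(self.x), f0=self.f)
             ~~~~~~~~~~~~~~~~^^^^^^^^^^^^^^^^^^^^^^^^^^^^
    J, dct = approx_derivative(
             ~~~~~~~~~~~~~~~~~^
        self.fun,
        ^^^^^^^^^
    ...<2 lines>...
        **self.finite_diff_options,
        ^^^^^^^^^^^^^^^^^^^^^^^^^^^
    )
    ^
    J, _nfev = _dense_difference(fun_wrapped, x0, f0, h,
               ~~~~~~~~~~~~~~~~~^^^^^^^
[... 202 characters left out ...]
al - f0 for f_eval in f_evals]
                                    ^^^^^^^
    f = np.atleast_1d(self.fun(x, *self.args, **self.kwargs))
                      ~~~~~~~~^^^^^^^^^^^^^^^^^^^^^^^^^^^^^^
    return np.atleast_1d(self.fun(x))
                         ~~~~~~~~^^^
    return self.f(x, *self.args, **self.kwargs)
           ~~~~~~^^^^^^^^^^^^^^^^^^^^^^^^^^^^^^
  File "<stdin>", line 18, in <lambda>
  File "<stdin>", line 15, in proj
  File "h.py", line 10, in px
    K,R,t=RT(n);q=K@(R@np.array(p,float)+t);return q[:2]/q[2]
          ~~^^^
  File "h.py", line 4, in RT
    c=cams.camera_info(n);R=cv2.Rodrigues(np.array(c["rvec"]))[0]
ValueError: time passes only in moves, steps and waits
```

```bash
sed -i 's/^def RT(n):/import functools\n@functools.cache\ndef RT(n):/' h.py
python3 -m pendant '[{"tx":-0.045,"ty":-0.027,"tz":0.1,"spin":0,"claw":1},{"tx":0,"ty":0,"tz":0.2,"spin":0,"claw":1},{"tx":0,"ty":0,"tz":0.14,"spin":0,"claw":1},{"tx":0,"ty":0,"tz":0,"spin":0,"claw":1},{"tx":0,"ty":0,"tz":0,"spin":0,"claw":1}]'
python3 -m pendant '[{"tx":0,"ty":0,"tz":0.05,"spin":0,"claw":1},{"tx":0,"ty":0,"tz":0.03,"spin":0,"claw":1},{"tx":0,"ty":0,"tz":0,"spin":0,"claw":1}]'
python3 -m pendant '[{"tx":0,"ty":0,"tz":0.04,"spin":0,"claw":1},{"tx":0,"ty":0,"tz":0,"spin":0,"claw":1},{"tx":0,"ty":0,"tz":0,"spin":0,"claw":1}]'
```

```text
time_s: 8.12
tool_pos: [0.635, 0.0522, 0.2486]
tool_rot: [-180.0, -0.0, -18.9]
force: [0.6, 0.5, -1.4]
grip_width: 0.0298
grasp_force: 39.2
time_s: 8.5
tool_pos: [0.6348, 0.0522, 0.2444]
tool_rot: [180.0, 0.0, -18.9]
force: [-0.1, -0.1, -1.8]
grip_width: 0.0299
grasp_force: 39.2
time_s: 8.88
tool_pos: [0.6351, 0.0524, 0.2426]
tool_rot: [-180.0, -0.0, -18.9]
force: [-0.1, -0.5, -1.1]
grip_width: 0.0297
grasp_force: 39.2
```

```bash

python3 -m pendant '[{"tx":0,"ty":0,"tz":0.04,"spin":0,"claw":1},{"tx":0,"ty":0,"tz":0,"spin":0,"claw":1},{"tx":0,"ty":0,"tz":0,"spin":0,"claw":1}]'
python3 -m pendant '[{"tx":0,"ty":0,"tz":0.04,"spin":0,"claw":1},{"tx":0,"ty":0,"tz":0,"spin":0,"claw":1},{"tx":0,"ty":0,"tz":0,"spin":0,"claw":1}]'
```

```text
time_s: 9.25
tool_pos: [0.6353, 0.0525, 0.2413]
tool_rot: [-180.0, -0.1, -18.9]
force: [2.0, 2.0, 2.8]
grip_width: 0.0299
grasp_force: 39.3
time_s: 9.62
tool_pos: [0.6359, 0.0525, 0.2409]
tool_rot: [-179.9, -0.2, -18.9]
force: [0.4, 0.2, 9.2]
grip_width: 0.0297
grasp_force: 39.2
```

The nose is in and the hex is resting on the mouth with about 9 N. Now I'll turn clockwise to find the fit.

```bash

for i in 1; do
python3 -m pendant '[{"tx":0,"ty":0,"tz":0,"spin":1,"claw":1},{"tx":0,"ty":0,"tz":0,"spin":1,"claw":1},{"tx":0,"ty":0,"tz":0,"spin":0,"claw":1}]'
python3 -m pendant '[{"tx":0,"ty":0,"tz":0,"spin":1,"claw":1},{"tx":0,"ty":0,"tz":0,"spin":1,"claw":1},{"tx":0,"ty":0,"tz":0,"spin":0,"claw":1}]'
done; python3 -c "
from h import *
o=env.get_obs();print(o['wrist_torque'],o['qpos'])"
```

```text
time_s: 10.0
tool_pos: [0.6359, 0.0522, 0.2407]
tool_rot: [-179.9, -0.2, -27.0]
force: [0.5, 1.0, 7.0]
grip_width: 0.0299
grasp_force: 39.2
time_s: 10.38
tool_pos: [0.6352, 0.0529, 0.2384]
tool_rot: [-179.9, -0.0, -34.8]
force: [2.2, 2.2, 0.0]
grip_width: 0.03
grasp_force: 39.4
[ 0.68891633 -0.6626878   0.02117869] [   9.17318178   18.07000755  -20.51639684   84.66218532    6.33478013
   78.36148871 -136.53145741]
```

```bash

python3 -m pendant '[{"tx":0,"ty":-0.02,"tz":0.06,"spin":0,"claw":1},{"tx":0,"ty":0,"tz":0.06,"spin":0,"claw":1},{"tx":0,"ty":0,"tz":0,"spin":0,"claw":1}]'
python3 -c "
from h import *
o=env.get_obs();print(o['wrist_torque'])"
```

```text
time_s: 10.75
tool_pos: [0.6353, 0.0533, 0.2318]
tool_rot: [180.0, 0.0, -34.9]
force: [2.1, 1.8, -2.4]
grip_width: 0.0298
grasp_force: 39.4
[ 0.73498284 -0.65287009 -0.04035062]
```

```bash

python3 -m pendant '[{"tx":0.01,"ty":-0.02,"tz":0.08,"spin":0,"claw":1},{"tx":0,"ty":0,"tz":0.08,"spin":0,"claw":1},{"tx":0,"ty":0,"tz":0,"spin":0,"claw":1},{"tx":0,"ty":0,"tz":0,"spin":0,"claw":1}]'
python3 -m pendant '[{"tx":0,"ty":0,"tz":0.03,"spin":0,"claw":1},{"tx":0,"ty":0,"tz":0,"spin":0,"claw":1},{"tx":0,"ty":0,"tz":0,"spin":0,"claw":1}]'
python3 -c "
from h import *
o=env.get_obs();print(o['wrist_torque'],o['qpos'][6])"
```

```text
time_s: 11.25
tool_pos: [0.6361, 0.0534, 0.224]
tool_rot: [180.0, 0.0, -34.9]
force: [0.6, 2.3, -3.0]
grip_width: 0.0298
grasp_force: 39.3
time_s: 11.62
tool_pos: [0.6364, 0.0534, 0.223]
tool_rot: [180.0, 0.0, -34.9]
force: [0.1, 0.5, -2.2]
grip_width: 0.0295
grasp_force: 39.2
[ 0.29197999 -0.0943668  -0.01477447] -136.85497042236378
```

The key is seated. Turning anticlockwise now.

```bash

for k in 1; do
python3 -m pendant '[{"tx":0,"ty":0,"tz":0,"spin":-1,"claw":1},{"tx":0,"ty":0,"tz":0,"spin":-1,"claw":1},{"tx":0,"ty":0,"tz":0,"spin":-1,"claw":1},{"tx":0,"ty":0,"tz":0,"spin":-1,"claw":1},{"tx":0,"ty":0,"tz":0,"spin":-1,"claw":1},{"tx":0,"ty":0,"tz":0,"spin":-1,"claw":1},{"tx":0,"ty":0,"tz":0,"spin":-1,"claw":1},{"tx":0,"ty":0,"tz":0,"spin":-1,"claw":1},{"tx":0,"ty":0,"tz":0,"spin":-1,"claw":1},{"tx":0,"ty":0,"tz":0,"spin":-1,"claw":1}]'
done
python3 -c "
from h import *
o=env.get_obs();print(o['wrist_torque'],o['qpos'][6])"
```

```text
time_s: 12.88
tool_pos: [0.6372, 0.0539, 0.2232]
tool_rot: [-180.0, -0.1, 5.2]
force: [1.9, 1.5, -2.8]
grip_width: 0.0299
grasp_force: 39.3
[ 0.44087451 -0.68263475 -0.0748039 ] -98.12698711678472
```

```bash

python3 -m pendant '[{"tx":0,"ty":0,"tz":0,"spin":-1,"claw":1},{"tx":0,"ty":0,"tz":0,"spin":-1,"claw":1},{"tx":0,"ty":0,"tz":0,"spin":-1,"claw":1},{"tx":0,"ty":0,"tz":0,"spin":-1,"claw":1},{"tx":0,"ty":0,"tz":0,"spin":-1,"claw":1},{"tx":0,"ty":0,"tz":0,"spin":-1,"claw":1},{"tx":0,"ty":0,"tz":0,"spin":-1,"claw":1},{"tx":0,"ty":0,"tz":0,"spin":-1,"claw":1},{"tx":0,"ty":0,"tz":0,"spin":-1,"claw":1},{"tx":0,"ty":0,"tz":0,"spin":-1,"claw":1}]'
python3 -m pendant '[{"tx":0,"ty":0,"tz":0,"spin":-1,"claw":1},{"tx":0,"ty":0,"tz":0,"spin":-1,"claw":1},{"tx":0,"ty":0,"tz":0,"spin":-1,"claw":1},{"tx":0,"ty":0,"tz":0,"spin":-1,"claw":1},{"tx":0,"ty":0,"tz":0,"spin":-1,"claw":1},{"tx":0,"ty":0,"tz":0,"spin":-1,"claw":1},{"tx":0,"ty":0,"tz":0,"spin":-1,"claw":1},{"tx":0,"ty":0,"tz":0,"spin":-1,"claw":1},{"tx":0,"ty":0,"tz":0,"spin":-1,"claw":1},{"tx":0,"ty":0,"tz":0,"spin":-1,"claw":1}]'
python3 -m pendant '[{"tx":0,"ty":0,"tz":0,"spin":-1,"claw":1},{"tx":0,"ty":0,"tz":0,"spin":-1,"claw":1},{"tx":0,"ty":0,"tz":0,"spin":-1,"claw":1},{"tx":0,"ty":0,"tz":0,"spin":-1,"claw":1},{"tx":0,"ty":0,"tz":0,"spin":-1,"claw":1},{"tx":0,"ty":0,"tz":0,"spin":-1,"claw":1},{"tx":0,"ty":0,"tz":0,"spin":-1,"claw":1},{"tx":0,"ty":0,"tz":0,"spin":-1,"claw":1},{"tx":0,"ty":0,"tz":0,"spin":-1,"claw":1},{"tx":0,"ty":0,"tz":0,"spin":-1,"claw":1}]'
python3 -m pendant '[{"tx":0,"ty":0,"tz":0,"spin":-1,"claw":1},{"tx":0,"ty":0,"tz":0,"spin":-1,"claw":1},{"tx":0,"ty":0,"tz":0,"spin":-1,"claw":1},{"tx":0,"ty":0,"tz":0,"spin":-1,"claw":1},{"tx":0,"ty":0,"tz":0,"spin":-1,"claw":1},{"tx":0,"ty":0,"tz":0,"spin":-1,"claw":1},{"tx":0,"ty":0,"tz":0,"spin":-1,"claw":1},{"tx":0,"ty":0,"tz":0,"spin":-1,"claw":1},{"tx":0,"ty":0,"tz":0,"spin":-1,"claw":1},{"tx":0,"ty":0,"tz":0,"spin":-1,"claw":1}]'
python3 -c "
from h import *
o=env.get_obs();print(o['wrist_torque'],o['qpos'])"
```

```text
time_s: 14.12
tool_pos: [0.638, 0.0545, 0.2233]
tool_rot: [179.9, -0.2, 45.2]
force: [3.8, 3.8, -3.9]
grip_width: 0.0299
grasp_force: 39.1
time_s: 15.38
tool_pos: [0.638, 0.0557, 0.2234]
tool_rot: [179.8, -0.2, 85.3]
force: [4.4, 5.4, -3.8]
grip_width: 0.0303
grasp_force: 39.3
time_s: 16.62
tool_pos: [0.6374, 0.057, 0.2235]
tool_rot: [179.7, -0.1, 125.3]
force: [2.7, 6.1, -3.1]
grip_width: 0.0294
grasp_force: 39.2
time_s: 17.88
tool_pos: [0.6363, 0.0573, 0.2234]
tool_rot: [179.7, -0.0, 165.3]
force: [0.5, 5.6, -2.2]
grip_width: 0.0298
grasp_force: 39.2
[ 1.99039689 -0.18372196 -0.03712077] [ 31.49598364  25.40264288 -51.87192015  84.80466932  19.79317537
  79.37656542  54.07138765]
```

```bash

python3 -m pendant '[{"tx":0,"ty":0,"tz":0,"spin":-1,"claw":1},{"tx":0,"ty":0,"tz":0,"spin":-1,"claw":1},{"tx":0,"ty":0,"tz":0,"spin":-1,"claw":1},{"tx":0,"ty":0,"tz":0,"spin":-1,"claw":1},{"tx":0,"ty":0,"tz":0,"spin":-1,"claw":1},{"tx":0,"ty":0,"tz":0,"spin":-1,"claw":1},{"tx":0,"ty":0,"tz":0,"spin":-1,"claw":1},{"tx":0,"ty":0,"tz":0,"spin":-1,"claw":1},{"tx":0,"ty":0,"tz":0,"spin":-1,"claw":1},{"tx":0,"ty":0,"tz":0,"spin":-1,"claw":1}]'
python3 -m pendant '[{"tx":0,"ty":0,"tz":0,"spin":-1,"claw":1},{"tx":0,"ty":0,"tz":0,"spin":-1,"claw":1},{"tx":0,"ty":0,"tz":0,"spin":-1,"claw":1}]'
python3 -c "
from h import *
o=env.get_obs();print(o['wrist_torque'],o['qpos'])"
python3 -m pendant '[{"tx":0,"ty":0,"tz":0,"spin":-1,"claw":1},{"tx":0,"ty":0,"tz":0,"spin":-1,"claw":1}]'
python3 -c "
from h import *
o=env.get_obs();print(o['wrist_torque'],o['qpos'])"
```

```text
time_s: 19.12
tool_pos: [0.6352, 0.0567, 0.2234]
tool_rot: [179.7, -0.0, -154.7]
force: [-1.5, 5.1, 0.5]
grip_width: 0.03
grasp_force: 39.3
time_s: 19.5
tool_pos: [0.6351, 0.0563, 0.2234]
tool_rot: [179.8, 0.0, -142.7]
force: [-2.4, 4.7, 1.3]
grip_width: 0.03
grasp_force: 39.3
[ 1.49519712  0.77769535 -0.07865534] [ 37.32435318  29.46691842 -61.79719323  84.64923271  25.77630016
  81.40555492 102.11222912]
time_s: 19.75
tool_pos: [0.635, 0.0561, 0.2234]
tool_rot: [179.8, 0.0, -134.7]
force: [-1.8, 4.1, 0.9]
grip_width: 0.0299
grasp_force: 39.3
[ 1.36886587  0.84293631 -0.13139311] [ 38.15103017  30.24040023 -63.36912357  84.62353589  26.84135772
  81.79615158 109.4213026 ]
```

```bash

T='from h import *
o=env.get_obs();print("TORQ",o["wrist_torque"][2].round(3),"q3,q7",o["qpos"][[2,6]].round(1),o["tool_rot"][2].round(1))'
python3 -m pendant '[{"tx":0,"ty":0,"tz":0,"spin":-1,"claw":1},{"tx":0,"ty":0,"tz":0,"spin":-1,"claw":1}]' >/dev/null; python3 -c "$T"
python3 -m pendant '[{"tx":0,"ty":0,"tz":0,"spin":-1,"claw":1},{"tx":0,"ty":0,"tz":0,"spin":-0.5,"claw":1}]' >/dev/null; python3 -c "$T"
python3 -m pendant '[{"tx":0,"ty":0,"tz":0,"spin":-1,"claw":1},{"tx":0,"ty":0,"tz":0,"spin":0,"claw":1}]' >/dev/null; python3 -c "$T"
python3 -m pendant '[{"tx":0,"ty":0,"tz":0,"spin":-1,"claw":1},{"tx":0,"ty":0,"tz":0,"spin":0,"claw":1}]' ; python3 -c "$T"
```

```text
TORQ -0.048 q3,q7 [-64.9 116.7] -126.7
TORQ -0.088 q3,q7 [-66.1 122.1] -120.8
TORQ -0.029 q3,q7 [-66.9 125.7] -116.8
time_s: 20.75
tool_pos: [0.6352, 0.0549, 0.2233]
tool_rot: [179.8, 0.0, -112.9]
force: [-3.0, 4.2, 2.1]
grip_width: 0.03
grasp_force: 39.5
TORQ -0.137 q3,q7 [-67.7 129.2] -112.9
```

```bash

T='from h import *
o=env.get_obs();print("TORQ",o["wrist_torque"][2].round(3),"q3,q7",o["qpos"][[2,6]].round(1),o["tool_rot"][2].round(1),o["force"].round(1))'
python3 -m pendant '[{"tx":0,"ty":0,"tz":0,"spin":-1,"claw":1},{"tx":0,"ty":0,"tz":0,"spin":0,"claw":1}]' >/dev/null; python3 -c "$T"
python3 -m pendant '[{"tx":0,"ty":0,"tz":0,"spin":-1,"claw":1},{"tx":0,"ty":0,"tz":0,"spin":0,"claw":1}]' >/dev/null; python3 -c "$T"
```

```text
TORQ -0.299 q3,q7 [-68.4 132.8] -109.0 [-2.4  4.8  1.6]
TORQ -0.235 q3,q7 [-69.2 136.4] -105.0 [-3.6  3.   1.6]
```

```bash

T='from h import *
o=env.get_obs();print("TORQ",o["wrist_torque"][2].round(3),"q3,q7",o["qpos"][[2,6]].round(1),o["tool_rot"][2].round(1),o["force"].round(1),o["grip_width"].round(4))'
python3 -m pendant '[{"tx":0,"ty":0,"tz":0,"spin":-1,"claw":1},{"tx":0,"ty":0,"tz":0,"spin":0,"claw":1}]' >/dev/null; python3 -c "$T"
python3 -m pendant '[{"tx":0,"ty":0,"tz":0,"spin":0,"claw":1}]' >/dev/null; python3 -c "$T"
python3 -m pendant '[{"tx":0,"ty":0,"tz":0,"spin":-1,"claw":1},{"tx":0,"ty":0,"tz":0,"spin":0,"claw":1}]' >/dev/null; python3 -c "$T"
```

```text
Traceback (most recent call last):
AttributeError: 'float' object has no attribute 'round'
Traceback (most recent call last):
AttributeError: 'float' object has no attribute 'round'
Traceback (most recent call last):
AttributeError: 'float' object has no attribute 'round'
```

```bash
python3 -c '
from h import *
o=tool();print("TORQ",o["wrist_torque"].round(3),o["qpos"].round(1))'
```

```text
21.88 [0.6359 0.0541 0.2232] [ 1.7993e+02  2.0000e-02 -9.6990e+01] F [-4.1  3.2  1.8] w 0.0299 g 39.6
TORQ [0.995 1.211 0.105] [ 41.6  34.5 -70.8  84.5  32.5  83.9 143.7]
```

No clear stop felt yet, and q7 is near its limit. I'll regrasp a quarter turn back and carry on turning until the stop is unmistakable.

```bash

python3 -m pendant '[{"tx":0,"ty":0,"tz":0,"spin":0,"claw":0},{"tx":0,"ty":0,"tz":0,"spin":0,"claw":0},{"tx":0,"ty":0,"tz":0,"spin":0,"claw":0},{"tx":0,"ty":0,"tz":0,"spin":0,"claw":0},{"tx":0,"ty":0,"tz":0,"spin":1,"claw":0},{"tx":0,"ty":0,"tz":0,"spin":1,"claw":0},{"tx":0,"ty":0,"tz":0,"spin":1,"claw":0},{"tx":0,"ty":0,"tz":0,"spin":1,"claw":0},{"tx":0,"ty":0,"tz":0,"spin":1,"claw":0},{"tx":0,"ty":0,"tz":0,"spin":1,"claw":0}]'
python3 -c '
from h import *
o=tool();print("TORQ",o["wrist_torque"].round(3),o["qpos"].round(1))
snap("side","k3.png",(290,130,410,250),5)'
```

```text
time_s: 23.12
tool_pos: [0.6366, 0.0534, 0.223]
tool_rot: [-180.0, -0.0, -121.1]
force: [-0.3, -1.0, -0.1]
grip_width: 0.0869
grasp_force: 0.0
23.12 [0.6366 0.0534 0.223 ] [-1.7998e+02 -1.0000e-02 -1.2107e+02] F [-0.3 -1.  -0.1] w 0.0869 g 0.0
TORQ [ 0.148 -0.021 -0.004] [ 39.5  31.7 -66.   84.6  29.   82.4 121.9]
```

View pics/k3.png

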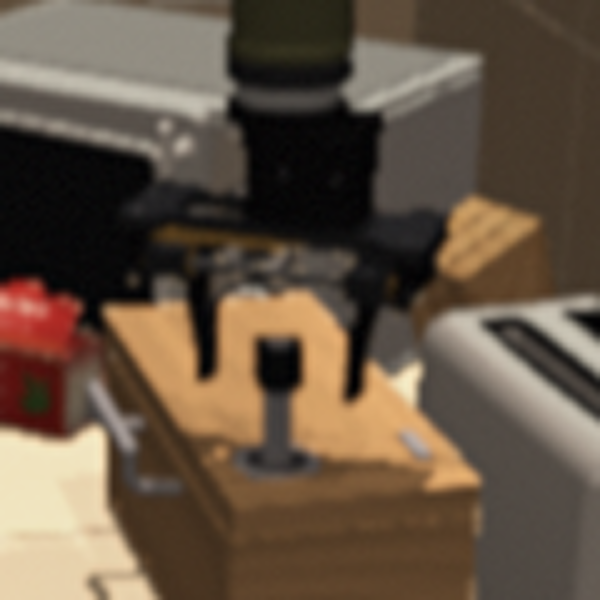

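The key stands in the socket (shank at about (345,215)), fingers open around its head. Something that looks like a bolt has appeared on the unit's top at about (373,219). I'll finish the regrasp.

```bash

python3 -m pendant '[{"tx":0,"ty":0,"tz":0,"spin":1,"claw":0},{"tx":0,"ty":0,"tz":0,"spin":1,"claw":0},{"tx":0,"ty":0,"tz":0,"spin":1,"claw":0},{"tx":0,"ty":0,"tz":0,"spin":1,"claw":0},{"tx":0,"ty":0,"tz":0,"spin":1,"claw":0},{"tx":0,"ty":0,"tz":0,"spin":1,"claw":0},{"tx":0,"ty":0,"tz":0,"spin":1,"claw":0},{"tx":0,"ty":0,"tz":0,"spin":1,"claw":0},{"tx":0,"ty":0,"tz":0,"spin":1,"claw":0},{"tx":0,"ty":0,"tz":0,"spin":1,"claw":0}]' >/dev/null
python3 -m pendant '[{"tx":0,"ty":0,"tz":0,"spin":1,"claw":0},{"tx":0,"ty":0,"tz":0,"spin":1,"claw":0},{"tx":0,"ty":0,"tz":0,"spin":1,"claw":0},{"tx":0,"ty":0,"tz":0,"spin":1,"claw":0},{"tx":0,"ty":0,"tz":0,"spin":1,"claw":0},{"tx":0,"ty":0,"tz":0,"spin":1,"claw":0},{"tx":0,"ty":0,"tz":0,"spin":0.5,"claw":0},{"tx":0,"ty":0,"tz":0,"spin":0,"claw":1},{"tx":0,"ty":0,"tz":0,"spin":0,"claw":1},{"tx":0,"ty":0,"tz":0,"spin":0,"claw":1}]' >/dev/null
python3 -m pendant '[{"tx":0,"ty":0,"tz":0,"spin":0,"claw":1},{"tx":0,"ty":0,"tz":0,"spin":0,"claw":1},{"tx":0,"ty":0,"tz":0,"spin":0,"claw":1},{"tx":0,"ty":0,"tz":0,"spin":0,"claw":1},{"tx":0,"ty":0,"tz":0,"spin":0,"claw":1}]'
python3 -c '
from h import *
o=tool();print("TORQ",o["wrist_torque"].round(3),o["qpos"].round(1))'
```

```text
time_s: 26.3
tool_pos: [0.6366, 0.0548, 0.2231]
tool_rot: [179.9, 0.0, 173.1]
force: [1.9, 3.5, -0.6]
grip_width: 0.0299
grasp_force: 39.7
26.3 [0.6366 0.0548 0.2231] [1.7991e+02 2.0000e-02 1.7313e+02] F [ 1.9  3.5 -0.6] w 0.0299 g 39.7
TORQ [ 0.84  -0.32  -0.119] [ 32.4  25.9 -53.1  84.8  20.7  79.6  61.5]
```

```bash
cat > t.py <<'E'
from h import *
o=env.get_obs();print("TORQ",o["wrist_torque"].round(2),o["qpos"][[2,6]].round(1),o["tool_pos"].round(4),o["tool_rot"].round(1),o["force"].round(1),round(o["grip_width"],4))
E
M='true'
python3 -m pendant '[{"tx":0,"ty":0,"tz":0,"spin":-1,"claw":1},{"tx":0,"ty":0,"tz":0,"spin":0,"claw":1}]' >/dev/null; python3 t.py
python3 -m pendant '[{"tx":0,"ty":0,"tz":0,"spin":-1,"claw":1},{"tx":0,"ty":0,"tz":0,"spin":0,"claw":1}]' >/dev/null; python3 t.py
python3 -m pendant '[{"tx":0,"ty":0,"tz":0,"spin":-1,"claw":1},{"tx":0,"ty":0,"tz":0,"spin":0,"claw":1}]' >/dev/null; python3 t.py
python3 -m pendant '[{"tx":0,"ty":0,"tz":0,"spin":-1,"claw":1},{"tx":0,"ty":0,"tz":0,"spin":0,"claw":1}]' >/dev/null; python3 t.py
```

```text
TORQ [ 1.06 -0.37  0.04] [-53.9  65.2] [0.6366 0.0547 0.2232] [179.9   0.  177.1] [ 0.5  3.  -0.7] 0.0296
TORQ [ 1.35 -0.45 -0.03] [-54.6  68.8] [0.6366 0.0547 0.2232] [ 179.9    0.  -179. ] [ 0.9  4.6 -0.5] 0.0297
TORQ [ 1.48 -0.47  0.05] [-55.4  72.5] [0.6365 0.0546 0.2232] [ 179.9    0.  -175. ] [ 1.5  4.5 -0.3] 0.0293
TORQ [ 1.58 -0.41  0.09] [-56.1  76.2] [0.6365 0.0545 0.2231] [ 179.9    0.  -171. ] [0.7 5.3 0. ] 0.0298
```

```bash

python3 -m pendant '[{"tx":0,"ty":0,"tz":0,"spin":-1,"claw":1},{"tx":0,"ty":0,"tz":0,"spin":0,"claw":1}]' >/dev/null; python3 t.py
python3 -m pendant '[{"tx":0,"ty":0,"tz":0,"spin":-1,"claw":1},{"tx":0,"ty":0,"tz":0,"spin":0,"claw":1}]' >/dev/null; python3 t.py
python3 -m pendant '[{"tx":0,"ty":0,"tz":0,"spin":-1,"claw":1},{"tx":0,"ty":0,"tz":0,"spin":0,"claw":1}]' >/dev/null; python3 t.py
python3 -c "
from h import *
snap('side','k4.png',(290,130,410,250),5)"
```

```text
TORQ [ 1.61 -0.44 -0.02] [-56.9  79.9] [0.6364 0.0543 0.223 ] [ 179.9    0.  -167. ] [ 1.2  5.8 -1.3] 0.0297
TORQ [ 1.6  -0.37  0.04] [-57.6  83.5] [0.6363 0.0541 0.2229] [ 180.    -0.  -163.1] [ 0.6  5.  -1. ] 0.0298
TORQ [ 1.56 -0.31 -0.03] [-58.4  87.2] [0.6363 0.054  0.2229] [ 180.    -0.  -159.1] [ 1.   4.6 -0.7] 0.0295
```

View pics/k4.png

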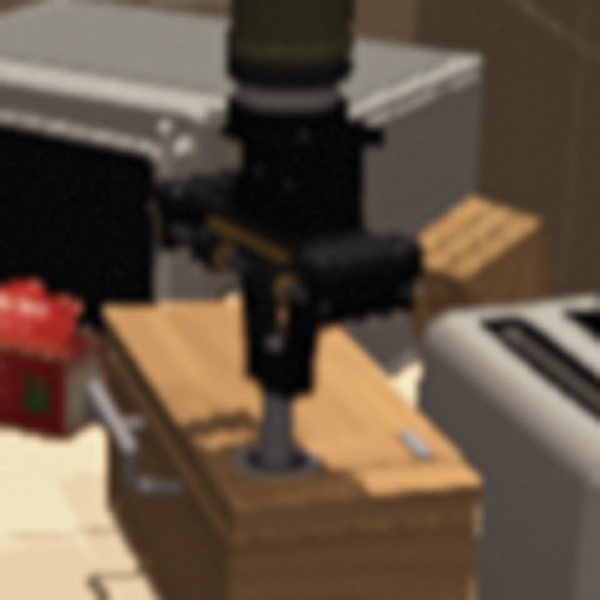

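```bash

python3 -m pendant '[{"tx":0,"ty":0,"tz":0,"spin":-1,"claw":1},{"tx":0,"ty":0,"tz":0,"spin":0,"claw":1}]' 60 >/dev/null; python3 t.py
python3 -m pendant '[{"tx":0,"ty":0,"tz":0,"spin":-1,"claw":1},{"tx":0,"ty":0,"tz":0,"spin":0,"claw":1}]' >/dev/null; python3 t.py
python3 -m pendant '[{"tx":0,"ty":0,"tz":0,"spin":-1,"claw":1},{"tx":0,"ty":0,"tz":0,"spin":0,"claw":1}]' >/dev/null; python3 t.py
python3 -m pendant '[{"tx":0,"ty":0,"tz":0,"spin":-1,"claw":1},{"tx":0,"ty":0,"tz":0,"spin":0,"claw":1}]' >/dev/null; python3 t.py
python3 -m pendant '[{"tx":0,"ty":0,"tz":0,"spin":-1,"claw":1},{"tx":0,"ty":0,"tz":0,"spin":0,"claw":1}]' >/dev/null; python3 t.py
python3 -m pendant '[{"tx":0,"ty":0,"tz":0,"spin":-1,"claw":1},{"tx":0,"ty":0,"tz":0,"spin":0,"claw":1}]' >/dev/null; python3 t.py
```

```text
TORQ [ 1.74 -0.44 -0.06] [-59.2  90.9] [0.6365 0.0541 0.2229] [ 180.     0.  -155.1] [ 1.5  5.3 -1.4] 0.0296
TORQ [ 1.75 -0.55 -0.07] [-60.   94.6] [0.6366 0.0543 0.223 ] [ 1.80e+02  1.00e-01 -1.51e+02] [ 1.9  5.6 -0.8] 0.0296
TORQ [ 1.87 -0.65 -0.1 ] [-60.8  98.3] [0.6368 0.0544 0.223 ] [ 1.80e+02  1.00e-01 -1.47e+02] [ 1.9  5.3 -1.4] 0.0295
TORQ [ 1.87 -0.68 -0.23] [-61.6 101.9] [0.6369 0.0545 0.223 ] [ 1.800e+02  1.000e-01 -1.431e+02] [ 2.   6.5 -0.6] 0.0296
TORQ [ 1.93 -0.7  -0.37] [-62.3 105.5] [0.6369 0.0545 0.2231] [ 1.800e+02  1.000e-01 -1.391e+02] [ 1.9  6.3 -1.7] 0.0296
TORQ [ 1.96 -0.71 -0.53] [-63.1 109.2] [0.637  0.0545 0.223 ] [ 1.800e+02  1.000e-01 -1.351e+02] [ 2.4  6.9 -1.3] 0.0295
```

Torque now climbs steadily to 0.53 Nm against 0.1 Nm of friction, so this is the hard stop. I'll unload and lift the key out.

```bash

python3 -m pendant '[{"tx":0,"ty":0,"tz":0,"spin":1,"claw":1},{"tx":0,"ty":0,"tz":0,"spin":1,"claw":1},{"tx":0,"ty":0,"tz":0,"spin":1,"claw":1},{"tx":0,"ty":0,"tz":0,"spin":1,"claw":1},{"tx":0,"ty":0,"tz":0,"spin":0,"claw":1}]' >/dev/null; python3 t.py
python3 -m pendant '[{"tx":0,"ty":0,"tz":-0.1,"spin":0,"claw":1},{"tx":0,"ty":0,"tz":-0.1,"spin":0,"claw":1},{"tx":0,"ty":0,"tz":-0.1,"spin":0,"claw":1},{"tx":0,"ty":0,"tz":0,"spin":0,"claw":1}]' >/dev/null; python3 t.py
python3 -m pendant '[{"tx":0,"ty":0,"tz":-0.2,"spin":0,"claw":1},{"tx":0,"ty":0,"tz":-0.3,"spin":0,"claw":1},{"tx":0,"ty":0,"tz":-0.3,"spin":0,"claw":1},{"tx":0,"ty":0,"tz":0,"spin":0,"claw":1}]' >/dev/null; python3 t.py
python3 -c "
from h import *
go(.6424,-.195,.27,161)
snap('side','k5.png',(290,130,410,250),5)"
```

```text
TORQ [ 1.8  -0.71 -0.1 ] [-59.9  94.5] [0.6367 0.0546 0.223 ] [ 1.800e+02  1.000e-01 -1.511e+02] [ 1.6  7.  -2.3] 0.0295
TORQ [ 2.64 -3.02 -0.18] [-59.8  94.9] [0.6327 0.0528 0.2248] [ 179.5   -0.7 -151. ] [ 10.7   9.7 -53. ] 0.0296
TORQ [ 0.1  -0.03  0.01] [-60.9  95.9] [0.6377 0.0529 0.2812] [-179.8    0.2 -151. ] [-0.6  0.3 -1.3] 0.0298
31.23 [0.6377 0.0529 0.2812] [-179.79    0.2  -151.05] F [-0.6  0.3 -1.3] w 0.0298 g 60.0
tx,ty,tz [ 2.318 -4.384  0.223] spin 11.99 q7 95.9
```

View pics/k5.png

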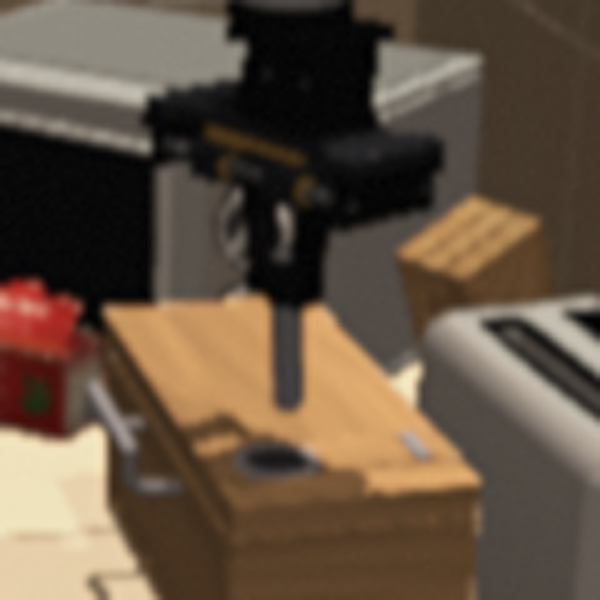

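The key is out, its tip at about (347.6,211.6), clear of the bezel. I'll work out its offset in the grip before returning it to the stand.

```bash
python3 -c "
from h import *
o=env.get_obs()['tool_pos'];print(px('side',o-[0,0,.0905]),px('side',o-[0,0,.0955]),px('side',o+[.005,0,-.0905]))
print('stand',px('side',[.6434,-.1965,.05]))"
python3 -m pendant '[{"tx":0.3,"ty":-0.55,"tz":0,"spin":0,"claw":1},{"tx":0.3,"ty":-0.55,"tz":0,"spin":0,"claw":1},{"tx":0.3,"ty":-0.55,"tz":0,"spin":0,"claw":1},{"tx":0.3,"ty":-0.55,"tz":0,"spin":0,"claw":1},{"tx":0.3,"ty":-0.55,"tz":0,"spin":0,"claw":1},{"tx":0.3,"ty":-0.55,"tz":0,"spin":0,"claw":1},{"tx":0.3,"ty":-0.55,"tz":0,"spin":0,"claw":1},{"tx":0.22,"ty":-0.53,"tz":0,"spin":0,"claw":1},{"tx":0,"ty":0,"tz":0,"spin":0,"claw":1},{"tx":0,"ty":0,"tz":0,"spin":0,"claw":1}]' >/dev/null
python3 -m pendant '[{"tx":0,"ty":0,"tz":0.7,"spin":0,"claw":1},{"tx":0,"ty":0,"tz":0.7,"spin":0,"claw":1},{"tx":0,"ty":0,"tz":0.7,"spin":0,"claw":1},{"tx":0,"ty":0,"tz":0.2,"spin":0,"claw":1},{"tx":0,"ty":0,"tz":0,"spin":0,"claw":1}]' >/dev/null
python3 -c "
from h import *
go(.6424,-.195,.158)
o=env.get_obs()['tool_pos'];print(px('side',o-[0,0,.0905]))
snap('side','k6.png',(310,220,430,320),6)"
```

```text
[345.43940699 211.50945762] [345.39505332 212.99254485] [347.00605724 211.4115219 ]
stand [365.77494652 292.17408897]
33.15 [ 0.6416 -0.1933  0.1634] [ 179.99   -0.   -150.85] F [ 0.4  1.2 -1.7] w 0.0294 g 60.0
tx,ty,tz [ 0.003 -0.038  0.108] spin None q7 115.1
[365.23609617 284.538721  ]
```

View pics/k6.png

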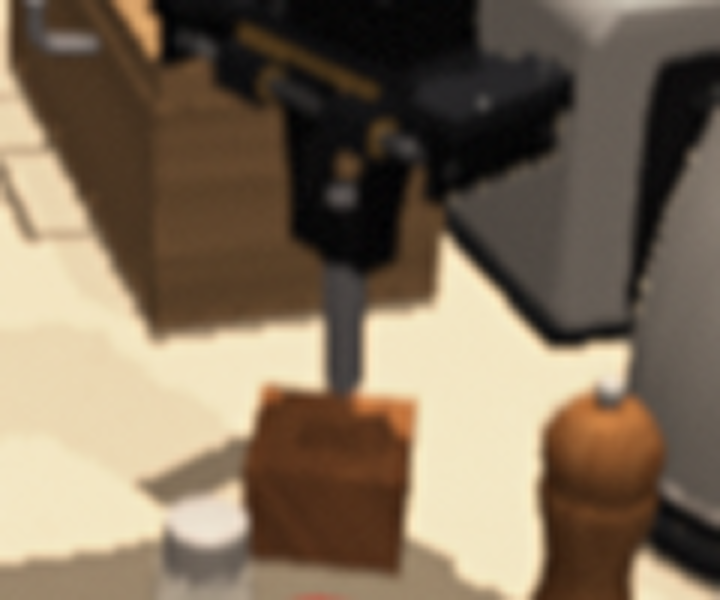

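The key leans slightly in the grip: its tip is at about (367.5,285.3), some 6 mm to +x of the tool axis, with the stand hole at about (365.7,292). I'll correct by that offset and lower in steps.

```bash

python3 -m pendant '[{"tx":0.13,"ty":-0.06,"tz":0,"spin":0,"claw":1},{"tx":0,"ty":0,"tz":0.2,"spin":0,"claw":1},{"tx":0,"ty":0,"tz":0.2,"spin":0,"claw":1},{"tx":0,"ty":0,"tz":0,"spin":0,"claw":1},{"tx":0,"ty":0,"tz":0,"spin":0,"claw":1}]' >/dev/null;python3 t.py
python3 -m pendant '[{"tx":0,"ty":0,"tz":0.1,"spin":0,"claw":1},{"tx":0,"ty":0,"tz":0,"spin":0,"claw":1}]' >/dev/null;python3 t.py
python3 -m pendant '[{"tx":0,"ty":0,"tz":0.1,"spin":0,"claw":1},{"tx":0,"ty":0,"tz":0,"spin":0,"claw":1}]' >/dev/null;python3 t.py
```

```text
TORQ [ 0.09 -0.08 -0.03] [-55.  115.1] [ 0.6373 -0.1998  0.1429] [ 180.    -0.  -150.9] [-0.8  1.2 -1.3] 0.0297
TORQ [ 0.12 -0.07 -0.02] [-54.9 115. ] [ 0.6372 -0.1999  0.1377] [ 180.    -0.  -150.9] [ 0.2  0.3 -1.6] 0.0295
TORQ [ 0.53 -0.44 -0.03] [-54.8 114.9] [ 0.6378 -0.1992  0.1332] [ 1.800e+02  1.000e-01 -1.509e+02] [ 1.3  1.1 -0.5] 0.0296
```

```bash

python3 -m pendant '[{"tx":-0.03,"ty":0,"tz":0.1,"spin":0,"claw":1},{"tx":0,"ty":0,"tz":0,"spin":0,"claw":1}]' >/dev/null;python3 t.py
python3 -m pendant '[{"tx":0,"ty":0,"tz":0.15,"spin":0,"claw":1},{"tx":0,"ty":0,"tz":0,"spin":0,"claw":1}]' >/dev/null;python3 t.py
python3 -m pendant '[{"tx":0,"ty":0,"tz":0.15,"spin":0,"claw":1},{"tx":0,"ty":0,"tz":0,"spin":0,"claw":1}]' >/dev/null;python3 t.py
python3 -m pendant '[{"tx":0,"ty":0,"tz":0.15,"spin":0,"claw":1},{"tx":0,"ty":0,"tz":0,"spin":0,"claw":1}]' >/dev/null;python3 t.py
```

```text
TORQ [ 0.49 -0.3  -0.04] [-54.5 114.6] [ 0.6384 -0.1988  0.1272] [ 179.9   -0.  -150.9] [ 1.   1.5 -2.5] 0.0298
TORQ [ 0.81 -0.44  0.03] [-54.3 114.4] [ 0.6385 -0.1986  0.1196] [ 179.9    0.  -150.9] [ 1.8  1.9 -3.6] 0.0295
TORQ [ 1.12 -0.63  0.06] [-54.1 114.2] [ 0.6387 -0.1984  0.1123] [ 179.9    0.  -150.9] [ 1.7  3.2 -4. ] 0.0297
TORQ [ 1.45 -0.71  0.07] [-53.8 114. ] [ 0.6389 -0.1981  0.1048] [ 1.799e+02  1.000e-01 -1.509e+02] [ 2.8  4.1 -2.5] 0.0296
```

```bash

python3 -m pendant '[{"tx":-0.03,"ty":0.02,"tz":0.1,"spin":0,"claw":1},{"tx":0,"ty":0,"tz":0.06,"spin":0,"claw":1},{"tx":0,"ty":0,"tz":0,"spin":0,"claw":1}]' >/dev/null;python3 t.py
python3 -m pendant '[{"tx":0,"ty":0,"tz":0.05,"spin":0,"claw":1},{"tx":0,"ty":0,"tz":0,"spin":0,"claw":1}]' >/dev/null;python3 t.py
python3 -m pendant '[{"tx":0,"ty":0,"tz":0.05,"spin":0,"claw":1},{"tx":0,"ty":0,"tz":0,"spin":0,"claw":1}]' >/dev/null;python3 t.py
```

```text
TORQ [ 1.2  -0.55  0.03] [-53.5 113.6] [ 0.6393 -0.1975  0.0969] [ 180.    -0.  -150.9] [ 2.   3.5 -2.6] 0.0296
TORQ [ 1.27 -0.41  0.02] [-53.4 113.6] [ 0.6395 -0.1974  0.0949] [ 180.     0.  -150.9] [ 0.9  4.4 -0.2] 0.03
TORQ [ 1.43 -0.26  0.04] [-53.4 113.5] [ 0.6395 -0.1973  0.0925] [ 180.     0.  -150.9] [0.7 4.5 0.9] 0.0295
```

```bash

python3 -m pendant '[{"tx":0,"ty":0,"tz":0.04,"spin":0,"claw":1},{"tx":0,"ty":0,"tz":0,"spin":0,"claw":1}]' >/dev/null;python3 t.py
python3 -m pendant '[{"tx":0,"ty":0,"tz":0,"spin":0,"claw":0},{"tx":0,"ty":0,"tz":0,"spin":0,"claw":0},{"tx":0,"ty":0,"tz":0,"spin":0,"claw":0},{"tx":0,"ty":0,"tz":0,"spin":0,"claw":0},{"tx":0,"ty":0,"tz":0,"spin":0,"claw":0},{"tx":0,"ty":0,"tz":-0.5,"spin":0,"claw":0},{"tx":0,"ty":0,"tz":-0.8,"spin":0,"claw":0},{"tx":0,"ty":0,"tz":-1,"spin":0,"claw":0},{"tx":0,"ty":0,"tz":-0.8,"spin":0,"claw":0},{"tx":0,"ty":0,"tz":0,"spin":0,"claw":0}]' >/dev/null;python3 t.py
python3 -c "
from h import *
go(.5484,.1626,.245,94)
snap('side','k7.png',(260,200,420,320),5)"
```

```text
TORQ [1.46 0.07 0.02] [-53.3 113.4] [ 0.6396 -0.1972  0.0913] [-180.     0.  -150.9] [0.1 5.3 4.1] 0.0295
TORQ [ 0.13 -0.11 -0.05] [-57.4 117.3] [ 0.6413 -0.1974  0.2497] [-179.7    0.3 -150.9] [ 0.   0.6 -0.4] 0.0869
37.7 [ 0.6413 -0.1974  0.2497] [-179.72    0.26 -150.91] F [ 0.   0.6 -0.4] w 0.0869 g 0.0
tx,ty,tz [-1.876  7.195  0.094] spin 28.77 q7 117.3
```

View pics/k7.png

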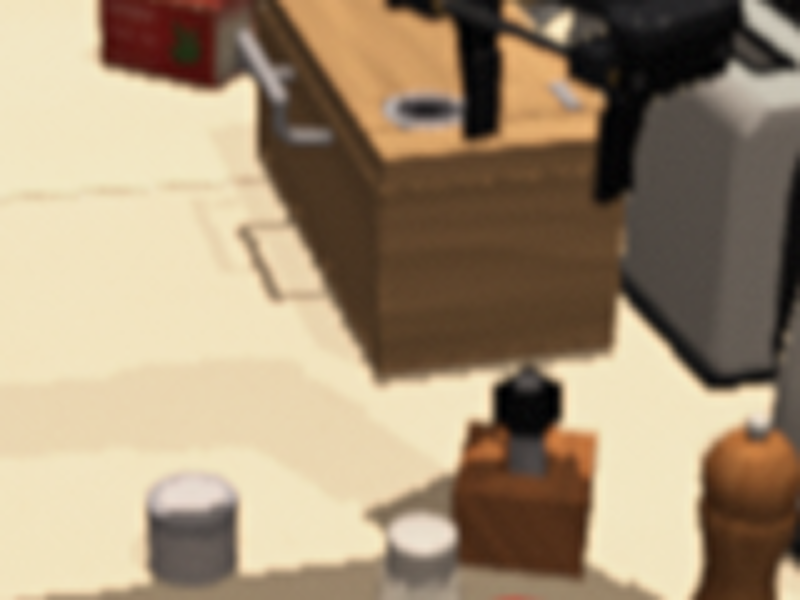

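The key stands in its stand again (head at about (365,280)). The tin is at (298,300). Next, the handle: spin first, then translate.

```bash

python3 -m pendant '[{"tx":0,"ty":0,"tz":0,"spin":1,"claw":0},{"tx":0,"ty":0,"tz":0,"spin":1,"claw":0},{"tx":0,"ty":0,"tz":0,"spin":1,"claw":0},{"tx":0,"ty":0,"tz":0,"spin":1,"claw":0},{"tx":0,"ty":0,"tz":0,"spin":1,"claw":0},{"tx":0,"ty":0,"tz":0,"spin":1,"claw":0},{"tx":0,"ty":0,"tz":0,"spin":1,"claw":0},{"tx":0,"ty":0,"tz":0,"spin":1,"claw":0},{"tx":0,"ty":0,"tz":0,"spin":1,"claw":0},{"tx":0,"ty":0,"tz":0,"spin":1,"claw":0}]' >/dev/null
python3 -m pendant '[{"tx":0,"ty":0,"tz":0,"spin":1,"claw":0},{"tx":0,"ty":0,"tz":0,"spin":1,"claw":0},{"tx":0,"ty":0,"tz":0,"spin":1,"claw":0},{"tx":0,"ty":0,"tz":0,"spin":1,"claw":0},{"tx":0,"ty":0,"tz":0,"spin":1,"claw":0},{"tx":0,"ty":0,"tz":0,"spin":1,"claw":0},{"tx":0,"ty":0,"tz":0,"spin":1,"claw":0},{"tx":0,"ty":0,"tz":0,"spin":1,"claw":0},{"tx":0,"ty":0,"tz":0,"spin":1,"claw":0},{"tx":0,"ty":0,"tz":0,"spin":1,"claw":0}]' >/dev/null
python3 -m pendant '[{"tx":0,"ty":0,"tz":0,"spin":1,"claw":0.65},{"tx":0,"ty":0,"tz":0,"spin":1,"claw":0.65},{"tx":0,"ty":0,"tz":0,"spin":1,"claw":0.65},{"tx":0,"ty":0,"tz":0,"spin":1,"claw":0.65},{"tx":0,"ty":0,"tz":0,"spin":1,"claw":0.65},{"tx":0,"ty":0,"tz":0,"spin":1,"claw":0.65},{"tx":0,"ty":0,"tz":0,"spin":1,"claw":0.65},{"tx":0,"ty":0,"tz":0,"spin":1,"claw":0.65},{"tx":0,"ty":0,"tz":0,"spin":0.8,"claw":0.65},{"tx":0,"ty":0,"tz":0,"spin":0,"claw":0.65}]' 40
python3 -c "
from h import *
go(.5484,.1626,.245,93.8)"
```

```text
time_s: 41.5
tool_pos: [0.6387, -0.1977, 0.2438]
tool_rot: [-179.8, -0.0, 93.9]
force: [-0.5, -1.2, 0.3]
grip_width: 0.0306
grasp_force: 0.0
41.5 [ 0.6387 -0.1977  0.2438] [-1.7985e+02 -3.0000e-02  9.3910e+01] F [-0.5 -1.2  0.3] w 0.0306 g 0.0
tx,ty,tz [ 7.313 -1.31  -0.025] spin 0.03 q7 9.2
```

```bash

python3 -m pendant '[{"tx":0.92,"ty":-0.16,"tz":0,"spin":0,"claw":0.65},{"tx":0.92,"ty":-0.16,"tz":0,"spin":0,"claw":0.65},{"tx":0.92,"ty":-0.16,"tz":0,"spin":0,"claw":0.65},{"tx":0.92,"ty":-0.16,"tz":0,"spin":0,"claw":0.65},{"tx":0.92,"ty":-0.16,"tz":0,"spin":0,"claw":0.65},{"tx":0.92,"ty":-0.16,"tz":0,"spin":0,"claw":0.65},{"tx":0.92,"ty":-0.16,"tz":0,"spin":0,"claw":0.65},{"tx":0.87,"ty":-0.19,"tz":0,"spin":0,"claw":0.65},{"tx":0,"ty":0,"tz":0,"spin":0,"claw":0.65},{"tx":0,"ty":0,"tz":0,"spin":0,"claw":0.65}]' >/dev/null
python3 -m pendant '[{"tx":0,"ty":0,"tz":0.5,"spin":0,"claw":0.65},{"tx":0,"ty":0,"tz":0.5,"spin":0,"claw":0.65},{"tx":0,"ty":0,"tz":0.3,"spin":0,"claw":0.65},{"tx":0,"ty":0,"tz":0,"spin":0,"claw":0.65},{"tx":0,"ty":0,"tz":0,"spin":0,"claw":0.65}]' >/dev/null
python3 -c "
from h import *
go(.5484,.1626,.141,93.8)
snap('side','k8.png',(260,130,380,230),6)"
```

```text
43.38 [0.55   0.1624 0.1813] [ 1.7993e+02 -1.0000e-02  9.3850e+01] F [-0.4  0.9  0.1] w 0.0307 g 0.0
tx,ty,tz [ 0.006 -0.032  0.807] spin 0.01 q7 -25.0
```

View pics/k8.png

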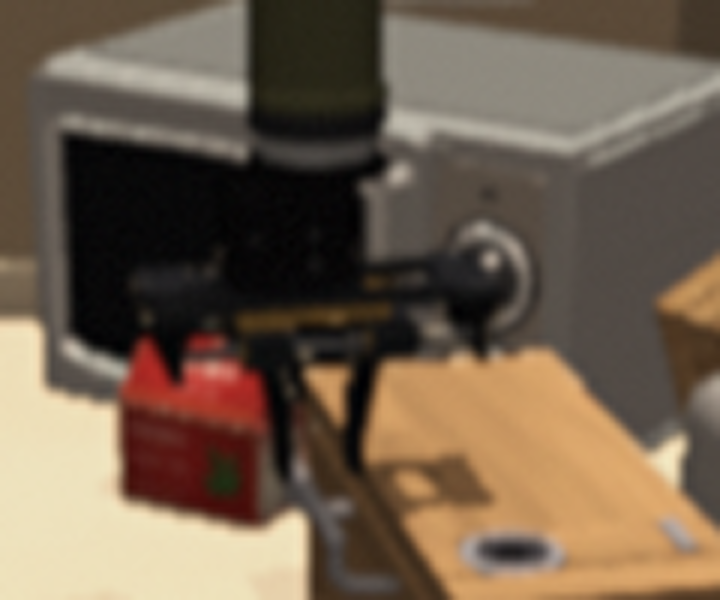

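The fingers straddle the bar: tips at about (307,209) and (319,209), bar middle at about (312,213). Now descend and pinch.

```bash

python3 -m pendant '[{"tx":0,"ty":-0.03,"tz":0.3,"spin":0,"claw":0.65},{"tx":0,"ty":0,"tz":0.3,"spin":0,"claw":0.65},{"tx":0,"ty":0,"tz":0,"spin":0,"claw":0.65}]' >/dev/null; python3 t.py
python3 -m pendant '[{"tx":0,"ty":0,"tz":0.2,"spin":0,"claw":0.65},{"tx":0,"ty":0,"tz":0,"spin":0,"claw":0.65},{"tx":0,"ty":0,"tz":0,"spin":0,"claw":1},{"tx":0,"ty":0,"tz":0,"spin":0,"claw":1},{"tx":0,"ty":0,"tz":0,"spin":0,"claw":1},{"tx":0,"ty":0,"tz":0,"spin":0,"claw":1}]' ;python3 t.py
```

```text
TORQ [-0.01 -0.06  0.02] [-46.5 -26. ] [0.5466 0.162  0.1485] [-179.8    0.    93.9] [ 0.3 -0.3  0.1] 0.0305
time_s: 44.55
tool_pos: [0.5482, 0.1626, 0.1408]
tool_rot: [179.9, 0.0, 93.9]
force: [0.9, -0.7, 0.5]
grip_width: 0.0096
grasp_force: 39.9
TORQ [ 0.04 -0.24  0.05] [-46.3 -26.4] [0.5482 0.1626 0.1408] [179.9   0.   93.9] [ 0.9 -0.7  0.5] 0.0096
```

```bash

python3 -m pendant '[{"tx":0,"ty":-0.1,"tz":0,"spin":0,"claw":1},{"tx":0,"ty":-0.2,"tz":0,"spin":0,"claw":1},{"tx":0,"ty":-0.2,"tz":0,"spin":0,"claw":1}]' >/dev/null;python3 t.py
python3 -m pendant '[{"tx":0,"ty":-0.25,"tz":0,"spin":0,"claw":1},{"tx":0,"ty":-0.25,"tz":0,"spin":0,"claw":1},{"tx":0,"ty":-0.25,"tz":0,"spin":0,"claw":1},{"tx":0,"ty":-0.25,"tz":0,"spin":0,"claw":1},{"tx":0,"ty":-0.25,"tz":0,"spin":0,"claw":1}]' >/dev/null;python3 t.py
python3 -m pendant '[{"tx":0,"ty":-0.2,"tz":0,"spin":0,"claw":1},{"tx":0,"ty":-0.2,"tz":0,"spin":0,"claw":1},{"tx":0,"ty":0,"tz":0,"spin":0,"claw":1}]' >/dev/null;python3 t.py
```

```text
TORQ [-0.01 -0.53  0.07] [-47.3 -25.6] [0.5224 0.1607 0.1408] [180.    0.   93.9] [2.4 0.1 1.3] 0.0101
TORQ [-0.5  -0.61  0.06] [-49.3 -22.1] [0.46   0.1561 0.1407] [180.    0.   93.9] [ 2.3 -2.3  7.2] 0.0097
TORQ [-0.7   0.18  0.11] [-49.7 -20.5] [0.4391 0.1546 0.1407] [-1.799e+02  1.000e-01  9.390e+01] [-1.1 -4.3  8.5] 0.0097
```

```bash

python3 -m pendant '[{"tx":0,"ty":-0.1,"tz":0,"spin":0,"claw":1},{"tx":0,"ty":0,"tz":0,"spin":0,"claw":1}]' >/dev/null;python3 t.py
python3 -m pendant '[{"tx":0,"ty":-0.08,"tz":0,"spin":0,"claw":1},{"tx":0,"ty":0,"tz":0,"spin":0,"claw":1}]' >/dev/null;python3 t.py
python3 -m pendant '[{"tx":0,"ty":-0.06,"tz":0,"spin":0,"claw":1},{"tx":0,"ty":0,"tz":0,"spin":0,"claw":1}]' >/dev/null;python3 t.py
```

```text
TORQ [-0.71  0.03  0.03] [-49.7 -20. ] [0.4346 0.1543 0.1407] [-1.799e+02  1.000e-01  9.390e+01] [-0.1 -3.7  8.2] 0.0093
TORQ [-0.4  -2.23 -0.01] [-49.6 -19.7] [0.434  0.1542 0.1408] [179.6  -0.   93.8] [10.4 -1.2 -2.5] 0.0096
TORQ [-0.08 -4.25 -0.01] [-49.6 -19.4] [0.4339 0.1542 0.1409] [ 1.792e+02 -1.000e-01  9.380e+01] [ 20.   -0.7 -11.7] 0.0101
```

The drawer is at its stop: travel 0.1145 m, force rising to 20 N. I'll unload, release, lift, turn the wrist and look again, because the tin seems to have shifted.

```bash

python3 -m pendant '[{"tx":0,"ty":0.14,"tz":0,"spin":0,"claw":1},{"tx":0,"ty":0,"tz":0,"spin":0,"claw":0.65},{"tx":0,"ty":0,"tz":0,"spin":0,"claw":0.65},{"tx":0,"ty":0,"tz":0,"spin":0,"claw":0.65},{"tx":0,"ty":0,"tz":-0.3,"spin":0,"claw":0.65},{"tx":0,"ty":0,"tz":-0.5,"spin":0,"claw":0.65},{"tx":0,"ty":0,"tz":-0.6,"spin":0,"claw":0.65},{"tx":0,"ty":0,"tz":-0.6,"spin":0,"claw":0.65},{"tx":0,"ty":0,"tz":0,"spin":0,"claw":0}]' 30 ;python3 t.py
python3 -m pendant '[{"tx":0,"ty":0,"tz":0,"spin":1,"claw":0},{"tx":0,"ty":0,"tz":0,"spin":1,"claw":0},{"tx":0,"ty":0,"tz":0,"spin":1,"claw":0},{"tx":0,"ty":0,"tz":0,"spin":1,"claw":0},{"tx":0,"ty":0,"tz":0,"spin":1,"claw":0},{"tx":0,"ty":0,"tz":0,"spin":1,"claw":0},{"tx":0,"ty":0,"tz":0,"spin":1,"claw":0},{"tx":0,"ty":0,"tz":0,"spin":1,"claw":0},{"tx":0,"ty":0,"tz":0,"spin":1,"claw":0},{"tx":0,"ty":0,"tz":0,"spin":1,"claw":0}]' >/dev/null
python3 -m pendant '[{"tx":0,"ty":0,"tz":0,"spin":1,"claw":0},{"tx":0,"ty":0,"tz":0,"spin":1,"claw":0},{"tx":0,"ty":0,"tz":0,"spin":1,"claw":0},{"tx":0,"ty":0,"tz":0,"spin":1,"claw":0},{"tx":0,"ty":0,"tz":0,"spin":1,"claw":0},{"tx":0,"ty":0,"tz":0,"spin":1,"claw":0},{"tx":0,"ty":0,"tz":0,"spin":1,"claw":0},{"tx":0,"ty":0,"tz":0,"spin":1,"claw":0},{"tx":0,"ty":0,"tz":0,"spin":1,"claw":0},{"tx":0,"ty":0,"tz":0,"spin":1,"claw":0}]' >/dev/null
python3 -c "
from h import *
tool();snap('side','k9.png',(240,170,420,380),2.8);print(cams.read_camera('top').std())"
```

```text
time_s: 47.8
tool_pos: [0.437, 0.1557, 0.2435]
tool_rot: [179.7, -0.0, 93.9]
force: [-0.3, -0.2, -0.3]
grip_width: 0.0347
grasp_force: 0.0
TORQ [-0.07 -0.12 -0.03] [-48.2 -15.1] [0.437  0.1557 0.2435] [179.7  -0.   93.9] [-0.3 -0.2 -0.3] 0.0347
50.3 [0.435  0.1549 0.2399] [-1.7999e+02  7.0000e-02  1.3770e+01] F [ 0.4  0.5 -0.4] w 0.087 g 0.0
2.2059059515777335
```

View pics/k9.png

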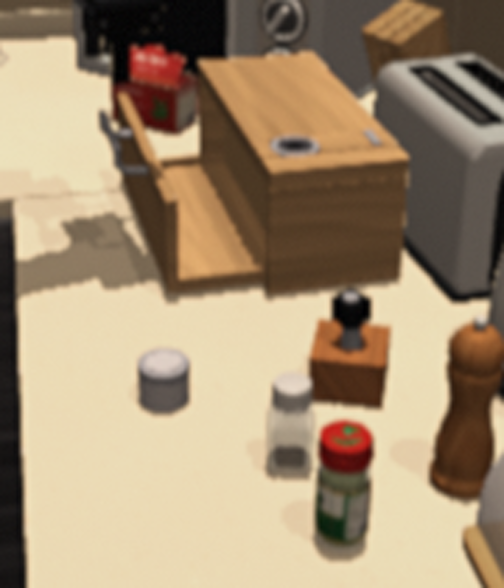

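The drawer is open. The tin has been knocked: its lid is now at about (298.6,299.6). The shaker cap (344,308) and jar cap (364,326) are unchanged, and the key stands in its stand. I'll measure the tin in code.

```bash
cat > m.py <<'E'
from h import *
from scipy.optimize import least_squares
def pred(p,r,h):
    t=np.linspace(0,2*np.pi,72)
    q=np.array([px("side",[p[0]+r*np.cos(a),p[1]+r*np.sin(a),z]) for a in t for z in(0,h)])
    return np.r_[q.min(0),q.max(0)]
def tinfit(im,roi=(262,262,345,345),r=.026,h=.044):
    x0,y0,x1,y1=roi;c=im[y0:y1,x0:x1].astype(float)
    m=(c[:,:,0]-c[:,:,2]<14).astype(np.uint8)   # neutral tin versus cream top (r-b)
    n,l,s,ce=cv2.connectedComponentsWithStats(m);out=[]
    for k in range(1,n):
        if s[k,4]>120:
            b=s[k];bb=np.array([b[0]+x0,b[1]+y0,b[0]+b[2]-1+x0,b[1]+b[3]-1+y0],float)
            o=least_squares(lambda p:pred(p,r,h)-bb,at("side",*((bb[:2]+bb[2:])/2),.022)[:2])
            print("blob",bb,s[k,4],"xy",o.x.round(4),"res",o.fun.round(1))
if __name__=="__main__":
    im=cams.read_camera("side");tinfit(im)
    print(at("side",298.6,299.4,.044),at("side",344.4,307.8,.091),at("side",363.6,326.1,.106))
    for a in((300,302),(285,330),(299,296)):print(im[a[1],a[0]])
E
python3 m.py
```

```text
blob [290. 302. 305. 315.] 145 xy [ 0.4527 -0.2013] res [-2.2 -6.1  2.2  5.4]
[ 0.45687332 -0.19322091  0.044     ] [ 0.55526819 -0.31817324  0.091     ] [ 0.57750172 -0.41616197  0.106     ]
[198 183 175]
[235 219 181]
[218 203 194]
```

```bash

python3 -m pendant '[{"tx":0.2,"ty":0,"tz":0,"spin":1,"claw":0},{"tx":0,"ty":0,"tz":0,"spin":1,"claw":0},{"tx":0,"ty":0,"tz":0,"spin":0.5,"claw":0},{"tx":0,"ty":0.5,"tz":0,"spin":0,"claw":0},{"tx":0,"ty":0.8,"tz":0,"spin":0,"claw":0},{"tx":0,"ty":0.9,"tz":0,"spin":0,"claw":0},{"tx":0,"ty":0.9,"tz":0,"spin":0,"claw":0},{"tx":0,"ty":0.9,"tz":0,"spin":0,"claw":0},{"tx":0,"ty":0.9,"tz":0,"spin":0,"claw":0},{"tx":0,"ty":0.9,"tz":0,"spin":0,"claw":0}]' >/dev/null
python3 -m pendant '[{"tx":0,"ty":0.9,"tz":0,"spin":0,"claw":0},{"tx":0,"ty":0,"tz":0,"spin":0,"claw":0},{"tx":0,"ty":0,"tz":0,"spin":0,"claw":0}]' >/dev/null
python3 -c "
from h import *
go(.456,-.192,.04,3.8);print(px('side',[.456,-.192,.044]))"
python3 m.py
```

```text
52.08 [ 0.4679 -0.1762  0.2403] [-1.7994e+02  2.0000e-02  3.9300e+00] F [0.5 0.5 0.3] w 0.0867 g 0.0
tx,ty,tz [-0.26   0.299  4.006] spin 0.03 q7 -68.9
[298.22532163 299.18099491]
blob [290. 297. 306. 315.] 183 xy [ 0.4554 -0.1905] res [-1.6 -3.3  1.7  2.9]
[ 0.45687332 -0.19322091  0.044     ] [ 0.55526819 -0.31817324  0.091     ] [ 0.57750172 -0.41616197  0.106     ]
[117 107 102]
[238 224 186]
[126 115 108]
```

```bash

python3 -m pendant '[{"tx":-0.25,"ty":0.3,"tz":0.3,"spin":0,"claw":0},{"tx":0,"ty":0,"tz":0.7,"spin":0,"claw":0},{"tx":0,"ty":0,"tz":0.8,"spin":0,"claw":0},{"tx":0,"ty":0,"tz":0.8,"spin":0,"claw":0},{"tx":0,"ty":0,"tz":0.5,"spin":0,"claw":0},{"tx":0,"ty":0,"tz":0,"spin":0,"claw":0}]' >/dev/null;python3 t.py
python3 -m pendant '[{"tx":0,"ty":0,"tz":0.4,"spin":0,"claw":0},{"tx":0,"ty":0,"tz":0.4,"spin":0,"claw":0},{"tx":0,"ty":0,"tz":0,"spin":0,"claw":0},{"tx":0,"ty":0,"tz":0,"spin":0,"claw":1},{"tx":0,"ty":0,"tz":0,"spin":0,"claw":1},{"tx":0,"ty":0,"tz":0,"spin":0,"claw":1},{"tx":0,"ty":0,"tz":0,"spin":0,"claw":1},{"tx":0,"ty":0,"tz":0,"spin":0,"claw":1},{"tx":0,"ty":0,"tz":0,"spin":0,"claw":1}]' 25;python3 t.py
```

```text
TORQ [0.04 0.03 0.03] [-31.6 -71.2] [ 0.4553 -0.1908  0.0841] [-179.9    0.2    4. ] [ 0.3 -0.   0.7] 0.0869
time_s: 54.0
tool_pos: [0.4567, -0.1925, 0.0458]
tool_rot: [-180.0, -0.0, 3.9]
force: [-0.2, 1.7, 3.3]
grip_width: 0.051
grasp_force: 25.0
TORQ [ 0.48  0.12 -0.04] [-31.1 -73.1] [ 0.4567 -0.1925  0.0458] [-180.    -0.     3.9] [-0.2  1.7  3.3] 0.051
```

```bash

python3 -m pendant '[{"tx":0,"ty":0,"tz":-0.5,"spin":0,"claw":1},{"tx":0,"ty":0,"tz":-0.8,"spin":0,"claw":1},{"tx":0,"ty":0,"tz":-0.8,"spin":0,"claw":1},{"tx":0,"ty":0,"tz":-0.8,"spin":0,"claw":1},{"tx":0,"ty":0,"tz":-0.8,"spin":0,"claw":1},{"tx":0.1,"ty":-0.6,"tz":-0.3,"spin":0,"claw":1},{"tx":0.2,"ty":-0.9,"tz":0,"spin":0,"claw":1},{"tx":0.2,"ty":-0.9,"tz":0,"spin":0,"claw":1},{"tx":0.2,"ty":-0.9,"tz":0,"spin":0,"claw":1},{"tx":0.2,"ty":-0.9,"tz":0,"spin":0,"claw":1}]' >/dev/null;python3 t.py
python3 -m pendant '[{"tx":0.2,"ty":-0.9,"tz":0,"spin":0,"claw":1},{"tx":0.2,"ty":-0.9,"tz":0,"spin":0,"claw":1},{"tx":0.2,"ty":-0.9,"tz":0,"spin":0,"claw":1},{"tx":0.2,"ty":-0.9,"tz":0,"spin":0,"claw":1},{"tx":0.2,"ty":-0.9,"tz":0,"spin":0,"claw":1},{"tx":0,"ty":0,"tz":0,"spin":0,"claw":1},{"tx":0,"ty":0,"tz":0,"spin":0,"claw":1}]' >/dev/null
python3 -c "
from h import *
go(.5274,.2514,.060,3.84)"
```

```text
TORQ [-0.02 -0.   -0.06] [-44.5 -91.2] [0.4871 0.0207 0.2452] [179.9   0.    3.8] [-0.1 -0.3 -1.1] 0.0512
56.12 [0.5219 0.2469 0.2448] [1.7994e+02 6.0000e-02 3.8700e+00] F [-0.3 -0.6 -0.7] w 0.0512 g 25.0
tx,ty,tz [ 0.117 -0.083  3.696] spin 0.01 q7 -124.3
```

```bash

python3 -m pendant '[{"tx":0.12,"ty":-0.08,"tz":0.3,"spin":0,"claw":1},{"tx":0,"ty":0,"tz":0.6,"spin":0,"claw":1},{"tx":0,"ty":0,"tz":0.6,"spin":0,"claw":1},{"tx":0,"ty":0,"tz":0.5,"spin":0,"claw":1},{"tx":0,"ty":0,"tz":0,"spin":0,"claw":1}]' >/dev/null;python3 t.py
python3 -m pendant '[{"tx":0,"ty":0,"tz":0.4,"spin":0,"claw":1},{"tx":0,"ty":0,"tz":0.4,"spin":0,"claw":1},{"tx":0,"ty":0,"tz":0.4,"spin":0,"claw":1},{"tx":0,"ty":0,"tz":0.2,"spin":0,"claw":1},{"tx":0,"ty":0,"tz":0,"spin":0,"claw":1}]' >/dev/null;python3 t.py
python3 -m pendant '[{"tx":0,"ty":0,"tz":0.2,"spin":0,"claw":1},{"tx":0,"ty":0,"tz":0,"spin":0,"claw":1},{"tx":0,"ty":0,"tz":0,"spin":0,"claw":1}]' >/dev/null;python3 t.py
```

```text
TORQ [0.08 0.   0.04] [ -52.3 -128.2] [0.5266 0.2497 0.1427] [179.9   0.3   3.8] [-0.4  0.3 -0.3] 0.0512
TORQ [ 0.09 -0.03  0.03] [ -49.9 -131.1] [0.527  0.2519 0.0745] [1.8e+02 1.0e-01 3.9e+00] [ 1.1  0.4 -0.1] 0.0512
TORQ [ 0.02 -0.02  0.02] [ -49.5 -131.6] [0.5278 0.2522 0.0658] [-180.    -0.     3.9] [ 0.  -0.3 -0.8] 0.0507
```

```bash

python3 -m pendant '[{"tx":0,"ty":0,"tz":0.1,"spin":0,"claw":1},{"tx":0,"ty":0,"tz":0,"spin":0,"claw":1}]' >/dev/null;python3 t.py
python3 -m pendant '[{"tx":0,"ty":0,"tz":0.03,"spin":0,"claw":1},{"tx":0,"ty":0,"tz":0,"spin":0,"claw":1}]' >/dev/null;python3 t.py
python3 -m pendant '[{"tx":0,"ty":0,"tz":0,"spin":0,"claw":0.2},{"tx":0,"ty":0,"tz":0,"spin":0,"claw":0.2},{"tx":0,"ty":0,"tz":0,"spin":0,"claw":0.2},{"tx":0,"ty":0,"tz":-0.4,"spin":0,"claw":0.2},{"tx":0,"ty":0,"tz":-0.8,"spin":0,"claw":0.1},{"tx":0,"ty":0,"tz":-0.8,"spin":0,"claw":0},{"tx":0,"ty":0,"tz":-0.8,"spin":0,"claw":0},{"tx":0,"ty":0,"tz":-0.8,"spin":0,"claw":0},{"tx":0,"ty":0,"tz":0,"spin":0,"claw":0}]' >/dev/null
python3 -c "
from h import *
go(.5555,-.3165,.24,3.84)
im=cams.read_camera('side');cv2.imwrite('pics/l1.png',im[:,:,::-1])
print(px('side',[.5274,.2514,.058]))"
```

```text
TORQ [0.04 0.04 0.01] [ -49.3 -131.8] [0.5274 0.2518 0.0602] [180.    0.    3.9] [-0.7  0.8 -0.7] 0.0515
TORQ [-0.22  0.24  0.01] [ -49.3 -131.9] [0.5281 0.2521 0.0598] [ 1.8e+02 -1.0e-01  3.9e+00] [-1.  -1.8  5.1] 0.0512
59.38 [0.5291 0.2538 0.244 ] [-179.88   -0.43    3.91] F [ 0.3  0.4 -0.6] w 0.0867 g 0.0
tx,ty,tz [-0.251 11.416  0.08 ] spin 0.02 q7 -125.2
[302.76762876 226.46202523]
```

```bash

python3 -m pendant '[{"tx":0,"ty":0.5,"tz":0,"spin":0,"claw":0},{"tx":-0.03,"ty":0.95,"tz":0,"spin":0,"claw":0},{"tx":-0.03,"ty":0.95,"tz":0,"spin":0,"claw":0},{"tx":-0.03,"ty":0.95,"tz":0,"spin":0,"claw":0},{"tx":-0.03,"ty":0.95,"tz":0,"spin":0,"claw":0},{"tx":-0.03,"ty":0.95,"tz":0,"spin":0,"claw":0},{"tx":-0.03,"ty":0.95,"tz":0,"spin":0,"claw":0},{"tx":-0.03,"ty":0.95,"tz":0,"spin":0,"claw":0},{"tx":-0.03,"ty":0.95,"tz":0,"spin":0,"claw":0},{"tx":0,"ty":0.95,"tz":0,"spin":0,"claw":0}]' >/dev/null
python3 -m pendant '[{"tx":0,"ty":0.95,"tz":0,"spin":0,"claw":0},{"tx":0,"ty":0.95,"tz":0,"spin":0,"claw":0},{"tx":0,"ty":0.45,"tz":0,"spin":0,"claw":0},{"tx":0,"ty":0,"tz":0,"spin":0,"claw":0},{"tx":0,"ty":0,"tz":0,"spin":0,"claw":0}]' >/dev/null
python3 -c "
from h import *
go(.5555,-.3165,.064,3.84)
im=cams.read_camera('side');cv2.imwrite('pics/l2.png',im[:,:,::-1]);a=cv2.imread('pics/base.png')
# tin in drawer: list neutral bright pixels near its predicted lid
c=im[215:245,285:320].astype(int);print((c[...,0]-c[...,2]<25).astype(int)[::2,::2])"
```

```text
61.3 [ 0.5548 -0.3144  0.2391] [-1.7991e+02 -1.0000e-02  4.0700e+00] F [-0.2  0.9 -0.7] w 0.0874 g 0.0
tx,ty,tz [0.01  0.043 3.502] spin 0.06 q7 -67.6
[[0 0 0 0 0 0 0 0 0 0 0 0 0 0 0 0 0 0]
 [1 0 0 0 0 0 0 0 0 0 0 0 0 0 0 0 0 0]
 [1 0 0 0 0 0 0 0 0 0 0 0 0 0 0 0 0 0]
 [0 0 0 0 0 0 0 0 0 0 0 0 0 0 0 0 0 0]
 [0 0 0 0 0 0 0 0 0 0 0 0 0 0 0 0 0 0]
 [0 0 0 0 0 0 0 0 0 0 0 0 0 0 0 0 0 0]
 [0 0 0 0 0 0 0 1 1 1 1 1 1 0 0 0 0 0]
 [1 1 1 1 0 0 0 1 1 1 1 1 1 0 0 0 0 0]
 [1 1 1 1 0 0 0 0 1 1 1 1 0 0 0 0 0 0]
 [0 0 0 0 0 0 0 0 1 1 1 1 0 0 0 0 0 0]
 [0 0 0 0 0 0 0 0 0 1 1 1 0 0 0 0 0 0]
 [0 0 0 0 0 0 0 0 0 1 1 1 0 0 0 0 0 0]
 [0 0 0 0 0 0 0 0 0 0 1 0 0 0 0 0 0 0]
 [0 0 0 0 0 0 0 0 0 0 0 0 0 0 0 0 0 0]
 [0 0 0 0 0 0 0 0 0 0 0 0 0 0 0 0 0 0]]
```

The tin shows in the drawer at its predicted place. Now the shaker.

```bash

python3 -m pendant '[{"tx":0.01,"ty":0.04,"tz":0.4,"spin":0,"claw":0},{"tx":0,"ty":0,"tz":0.7,"spin":0,"claw":0},{"tx":0,"ty":0,"tz":0.8,"spin":0,"claw":0},{"tx":0,"ty":0,"tz":0.6,"spin":0,"claw":0},{"tx":0,"ty":0,"tz":0,"spin":0,"claw":0}]' >/dev/null;python3 t.py
python3 -m pendant '[{"tx":0,"ty":0,"tz":0.4,"spin":0,"claw":0},{"tx":0,"ty":0,"tz":0.4,"spin":0,"claw":0},{"tx":0,"ty":0,"tz":0.15,"spin":0,"claw":0},{"tx":0,"ty":0,"tz":0,"spin":0,"claw":1},{"tx":0,"ty":0,"tz":0,"spin":0,"claw":1},{"tx":0,"ty":0,"tz":0,"spin":0,"claw":1},{"tx":0,"ty":0,"tz":0,"spin":0,"claw":1},{"tx":0,"ty":0,"tz":0,"spin":0,"claw":1},{"tx":0,"ty":0,"tz":0,"spin":0,"claw":1},{"tx":0,"ty":0,"tz":0,"spin":0,"claw":1}]' 25;python3 t.py
```

```text
TORQ [ 0.05 -0.01  0.06] [-35.6 -70.1] [ 0.5526 -0.3176  0.1104] [-179.8    0.3    4. ] [-0.3 -0.3  1.2] 0.0868
time_s: 63.22
tool_pos: [0.5556, -0.3188, 0.0672]
tool_rot: [-180.0, -0.1, 3.9]
force: [-0.6, 2.5, 4.8]
grip_width: 0.0452
grasp_force: 22.9
TORQ [ 0.86 -0.1  -0.06] [-34.7 -71.4] [ 0.5556 -0.3188  0.0672] [-1.8e+02 -1.0e-01  3.9e+00] [-0.6  2.5  4.8] 0.0452
```

```bash

python3 -m pendant '[{"tx":0,"ty":0,"tz":0,"spin":0,"claw":1},{"tx":0,"ty":0,"tz":0,"spin":0,"claw":1},{"tx":0,"ty":0,"tz":-0.4,"spin":0,"claw":1},{"tx":0,"ty":0,"tz":-0.8,"spin":0,"claw":1},{"tx":0,"ty":0,"tz":-0.8,"spin":0,"claw":1},{"tx":0,"ty":0,"tz":-0.8,"spin":0,"claw":1},{"tx":0,"ty":0,"tz":-0.8,"spin":0,"claw":1},{"tx":0,"ty":0,"tz":-0.3,"spin":0,"claw":1},{"tx":0,"ty":-0.6,"tz":0,"spin":0,"claw":1},{"tx":0,"ty":-0.9,"tz":0,"spin":0,"claw":1}]' ;
python3 -m pendant '[{"tx":0.03,"ty":-0.9,"tz":0,"spin":0,"claw":1},{"tx":0.03,"ty":-0.9,"tz":0,"spin":0,"claw":1},{"tx":0.03,"ty":-0.9,"tz":0,"spin":0,"claw":1},{"tx":0.03,"ty":-0.9,"tz":0,"spin":0,"claw":1},{"tx":0.03,"ty":-0.9,"tz":0,"spin":0,"claw":1},{"tx":0.03,"ty":-0.9,"tz":0,"spin":0,"claw":1},{"tx":0.03,"ty":-0.9,"tz":0,"spin":0,"claw":1},{"tx":0,"ty":-0.9,"tz":0,"spin":0,"claw":1},{"tx":0,"ty":-0.9,"tz":0,"spin":0,"claw":1},{"tx":0,"ty":0,"tz":0,"spin":0,"claw":1}]' >/dev/null
python3 -c "
from h import *
go(.5334,.1616,.0812,3.84)"
```

```text
time_s: 64.47
tool_pos: [0.5485, -0.2461, 0.2603]
tool_rot: [180.0, 0.1, 3.6]
force: [0.0, -0.3, -1.9]
grip_width: 0.0401
grasp_force: 24.9
65.72 [0.531  0.1645 0.2609] [-1.7991e+02  8.0000e-02  4.3200e+00] F [-0.2 -1.4 -1.8] w 0.0402 g 24.9
tx,ty,tz [0.044 0.062 3.594] spin 0.12 q7 -113.3
```

```bash

python3 -m pendant '[{"tx":0.04,"ty":0.06,"tz":0.4,"spin":0.1,"claw":1},{"tx":0,"ty":0,"tz":0.7,"spin":0,"claw":1},{"tx":0,"ty":0,"tz":0.7,"spin":0,"claw":1},{"tx":0,"ty":0,"tz":0.6,"spin":0,"claw":1},{"tx":0,"ty":0,"tz":0.4,"spin":0,"claw":1},{"tx":0,"ty":0,"tz":0.3,"spin":0,"claw":1},{"tx":0,"ty":0,"tz":0.2,"spin":0,"claw":1},{"tx":0,"ty":0,"tz":0,"spin":0,"claw":1},{"tx":0,"ty":0,"tz":0,"spin":0,"claw":1}]' >/dev/null;python3 t.py
python3 -m pendant '[{"tx":0,"ty":0,"tz":0.1,"spin":0,"claw":1},{"tx":0,"ty":0,"tz":0,"spin":0,"claw":1}]' >/dev/null;python3 t.py
python3 -m pendant '[{"tx":0,"ty":0,"tz":0.08,"spin":0,"claw":1},{"tx":0,"ty":0,"tz":0,"spin":0,"claw":1}]' >/dev/null;python3 t.py
```

```text
TORQ [ 0.03 -0.    0.02] [ -50.8 -119.8] [0.5356 0.1577 0.0973] [-1.8e+02 -1.0e-01  3.5e+00] [-0.6 -0.1 -1.2] 0.0401
TORQ [0.02 0.02 0.05] [ -50.6 -120.1] [0.5349 0.1572 0.0914] [180.    0.    3.5] [-0.7  0.  -1.5] 0.0401
TORQ [ 0.04 -0.03 -0.  ] [ -50.4 -120.3] [0.5348 0.1572 0.0871] [180.    0.    3.5] [-0.3 -0.1 -1.7] 0.0396
```

```bash

python3 -m pendant '[{"tx":0,"ty":0,"tz":0.07,"spin":0,"claw":1},{"tx":0,"ty":0,"tz":0,"spin":0,"claw":1}]' >/dev/null;python3 t.py
python3 -m pendant '[{"tx":0,"ty":0,"tz":0.05,"spin":0,"claw":1},{"tx":0,"ty":0,"tz":0,"spin":0,"claw":1}]' >/dev/null;python3 t.py
python3 -m pendant '[{"tx":0,"ty":0,"tz":0.04,"spin":0,"claw":1},{"tx":0,"ty":0,"tz":0,"spin":0,"claw":1}]' >/dev/null;python3 t.py
```

```text
TORQ [-0.07  0.06 -0.03] [ -50.3 -120.5] [0.5355 0.1575 0.0845] [180.   -0.    3.5] [ 0.9 -0.4  3.2] 0.04
TORQ [-0.26  0.13  0.08] [ -50.3 -120.6] [0.5369 0.158  0.0836] [-180.    -0.2    3.5] [0.5 0.2 9.2] 0.04
TORQ [-0.2   0.31  0.11] [ -50.2 -120.7] [0.5377 0.1588 0.0829] [-180.    -0.3    3.5] [-0.8  0.  16.7] 0.0397
```

```bash

python3 -m pendant '[{"tx":0,"ty":0,"tz":-0.07,"spin":0,"claw":1},{"tx":0,"ty":0,"tz":0,"spin":0,"claw":0.3},{"tx":0,"ty":0,"tz":0,"spin":0,"claw":0.3},{"tx":0,"ty":0,"tz":0,"spin":0,"claw":0.25},{"tx":0,"ty":0,"tz":0,"spin":0,"claw":0.25},{"tx":0,"ty":0,"tz":-0.3,"spin":0,"claw":0.25},{"tx":0,"ty":0,"tz":-0.7,"spin":0,"claw":0.2},{"tx":0,"ty":0,"tz":-0.8,"spin":0,"claw":0},{"tx":0,"ty":0,"tz":-0.8,"spin":0,"claw":0},{"tx":0,"ty":0,"tz":-0.6,"spin":0,"claw":0}]' 
python3 -c "
from h import *
go(.577,-.4155,.25,3.84)
im=cams.read_camera('side');cv2.imwrite('pics/l3.png',im[:,:,::-1]);print(px('side',[.5355,.158,.105]))"
```

```text
time_s: 69.35
tool_pos: [0.5354, 0.1579, 0.2461]
tool_rot: [180.0, -0.2, 3.5]
force: [0.4, -0.2, 0.4]
grip_width: 0.0856
grasp_force: 0.0
69.35 [0.5354 0.1579 0.2461] [ 1.80e+02 -1.60e-01  3.51e+00] F [ 0.4 -0.2  0.4] w 0.0856 g 0.0
tx,ty,tz [ 0.128 11.497 -0.078] spin -0.08 q7 -113.9
[308.57804864 224.84139339]
```

```bash

python3 -m pendant '[{"tx":0,"ty":0.5,"tz":0,"spin":0,"claw":0},{"tx":0.01,"ty":0.95,"tz":0,"spin":0,"claw":0},{"tx":0.01,"ty":0.95,"tz":0,"spin":0,"claw":0},{"tx":0.01,"ty":0.95,"tz":0,"spin":0,"claw":0},{"tx":0.01,"ty":0.95,"tz":0,"spin":0,"claw":0},{"tx":0.01,"ty":0.95,"tz":0,"spin":0,"claw":0},{"tx":0.01,"ty":0.95,"tz":0,"spin":0,"claw":0},{"tx":0.01,"ty":0.95,"tz":0,"spin":0,"claw":0},{"tx":0.01,"ty":0.95,"tz":0,"spin":0,"claw":0},{"tx":0.01,"ty":0.95,"tz":0,"spin":0,"claw":0}]' >/dev/null
python3 -m pendant '[{"tx":0,"ty":0.95,"tz":0,"spin":0,"claw":0},{"tx":0,"ty":0.95,"tz":0,"spin":0,"claw":0},{"tx":0,"ty":0.5,"tz":0,"spin":0,"claw":0},{"tx":0,"ty":0,"tz":0,"spin":0,"claw":0},{"tx":0,"ty":0,"tz":0,"spin":0,"claw":0}]' >/dev/null
python3 -c "
from h import *
go(.577,-.4155,.068,3.84)
im=cams.read_camera('side');cv2.imwrite('pics/l4.png',im[:,:,::-1])"
```

```text
71.28 [ 0.5749 -0.4119  0.2436] [-1.7994e+02 -5.0000e-02  3.5900e+00] F [1.3 0.2 1. ] w 0.0874 g 0.0
tx,ty,tz [0.037 0.075 3.512] spin -0.06 q7 -63.3
```

```bash

python3 -m pendant '[{"tx":0.03,"ty":0.07,"tz":0.4,"spin":0,"claw":0},{"tx":0,"ty":0,"tz":0.7,"spin":0,"claw":0},{"tx":0,"ty":0,"tz":0.8,"spin":0,"claw":0},{"tx":0,"ty":0,"tz":0.6,"spin":0,"claw":0},{"tx":0,"ty":0,"tz":0,"spin":0,"claw":0}]' >/dev/null;python3 t.py
python3 -m pendant '[{"tx":0,"ty":0,"tz":0.4,"spin":0,"claw":0},{"tx":0,"ty":0,"tz":0.4,"spin":0,"claw":0},{"tx":0,"ty":0,"tz":0.2,"spin":0,"claw":0},{"tx":0,"ty":0,"tz":0,"spin":0,"claw":1},{"tx":0,"ty":0,"tz":0,"spin":0,"claw":1},{"tx":0,"ty":0,"tz":0,"spin":0,"claw":1},{"tx":0,"ty":0,"tz":0,"spin":0,"claw":1},{"tx":0,"ty":0,"tz":0,"spin":0,"claw":1},{"tx":0,"ty":0,"tz":0,"spin":0,"claw":1},{"tx":0,"ty":0,"tz":0,"spin":0,"claw":1}]' 25 >/dev/null
python3 -m pendant '[{"tx":0,"ty":0,"tz":0,"spin":0,"claw":1},{"tx":0,"ty":0,"tz":0,"spin":0,"claw":1}]' >/dev/null;python3 t.py
```

```text
TORQ [-0.03  0.    0.01] [-34.5 -65.1] [ 0.5738 -0.4154  0.1139] [-179.7    0.3    3.6] [-0.6  0.2  0.4] 0.087
TORQ [ 0.38  0.03 -0.03] [-33.6 -66.1] [ 0.5762 -0.417   0.0683] [-180.    -0.     3.5] [-0.2  1.6  1.8] 0.044
```

```bash

python3 -m pendant '[{"tx":0,"ty":0,"tz":-0.4,"spin":0,"claw":1},{"tx":0,"ty":0,"tz":-0.8,"spin":0,"claw":1},{"tx":0,"ty":0,"tz":-0.8,"spin":0,"claw":1},{"tx":0,"ty":0,"tz":-0.8,"spin":0,"claw":1},{"tx":0,"ty":0,"tz":-0.8,"spin":0,"claw":1},{"tx":0,"ty":0,"tz":-0.3,"spin":0,"claw":1},{"tx":0,"ty":-0.6,"tz":0,"spin":0,"claw":1},{"tx":0,"ty":-0.9,"tz":0,"spin":0,"claw":1},{"tx":-0.03,"ty":-0.9,"tz":0,"spin":0,"claw":1},{"tx":-0.03,"ty":-0.9,"tz":0,"spin":0,"claw":1}]' ;
python3 -m pendant '[{"tx":-0.02,"ty":-0.9,"tz":0,"spin":0,"claw":1},{"tx":-0.02,"ty":-0.9,"tz":0,"spin":0,"claw":1},{"tx":-0.02,"ty":-0.9,"tz":0,"spin":0,"claw":1},{"tx":0,"ty":-0.9,"tz":0,"spin":0,"claw":1},{"tx":0,"ty":-0.9,"tz":0,"spin":0,"claw":1},{"tx":0,"ty":-0.9,"tz":0,"spin":0,"claw":1},{"tx":0,"ty":-0.9,"tz":0,"spin":0,"claw":1},{"tx":0,"ty":0,"tz":0,"spin":0,"claw":1},{"tx":0,"ty":0,"tz":0,"spin":0,"claw":1}]' >/dev/null
python3 -c "
from h import *
go(.5398,.0668,.0823,3.84)"
```

```text
time_s: 74.7
tool_pos: [0.5622, -0.2514, 0.2621]
tool_rot: [-180.0, 0.1, 3.5]
force: [0.2, 0.8, -0.3]
grip_width: 0.044
grasp_force: 24.9
75.83 [0.5406 0.0607 0.2625] [1.7994e+02 6.0000e-02 3.4800e+00] F [ 0.8 -2.1 -0.8] w 0.0438 g 24.9
tx,ty,tz [-0.008 -0.122  3.603] spin -0.09 q7 -101.6
```

```bash

python3 -m pendant '[{"tx":0,"ty":-0.1,"tz":0.4,"spin":0,"claw":1},{"tx":0,"ty":0,"tz":0.7,"spin":0,"claw":1},{"tx":0,"ty":0,"tz":0.7,"spin":0,"claw":1},{"tx":0,"ty":0,"tz":0.6,"spin":0,"claw":1},{"tx":0,"ty":0,"tz":0.4,"spin":0,"claw":1},{"tx":0,"ty":0,"tz":0.3,"spin":0,"claw":1},{"tx":0,"ty":0,"tz":0.2,"spin":0,"claw":1},{"tx":0,"ty":0,"tz":0,"spin":0,"claw":1},{"tx":0,"ty":0,"tz":0,"spin":0,"claw":1}]' >/dev/null;python3 t.py
python3 -m pendant '[{"tx":0,"ty":0,"tz":0.12,"spin":0,"claw":1},{"tx":0,"ty":0,"tz":0,"spin":0,"claw":1}]' >/dev/null;python3 t.py
python3 -m pendant '[{"tx":0,"ty":0,"tz":0.1,"spin":0,"claw":1},{"tx":0,"ty":0,"tz":0,"spin":0,"claw":1}]' >/dev/null;python3 t.py
python3 -m pendant '[{"tx":0,"ty":0,"tz":0.06,"spin":0,"claw":1},{"tx":0,"ty":0,"tz":0,"spin":0,"claw":1}]' >/dev/null;python3 t.py
```

```text
TORQ [ 0.08 -0.04 -0.  ] [ -49.5 -108.9] [0.5412 0.0666 0.0988] [ 1.8e+02 -1.0e-01  3.5e+00] [-0.3 -0.5 -1.8] 0.0439
TORQ [ 0.03  0.06 -0.  ] [ -49.2 -109.3] [0.5403 0.0664 0.0918] [180.    0.    3.5] [-0.4  1.1 -0.6] 0.0443
TORQ [0.06 0.06 0.03] [ -49.1 -109.5] [0.5402 0.0664 0.0866] [180.    0.    3.5] [-1.   0.5 -0.9] 0.0439
TORQ [ 0.01  0.01 -0.02] [ -49.  -109.7] [0.5403 0.0665 0.0838] [180.    0.    3.5] [-0.4  0.3 -1.4] 0.0439
```

```bash

python3 -m pendant '[{"tx":0,"ty":0,"tz":0.04,"spin":0,"claw":1},{"tx":0,"ty":0,"tz":0,"spin":0,"claw":1}]' >/dev/null;python3 t.py
python3 -m pendant '[{"tx":0,"ty":0,"tz":0,"spin":0,"claw":0.3},{"tx":0,"ty":0,"tz":0,"spin":0,"claw":0.3},{"tx":0,"ty":0,"tz":0,"spin":0,"claw":0.3},{"tx":0,"ty":0,"tz":0,"spin":0,"claw":0.25},{"tx":0,"ty":0,"tz":-0.3,"spin":0,"claw":0.25},{"tx":0,"ty":0,"tz":-0.7,"spin":0,"claw":0.2},{"tx":0,"ty":0,"tz":-0.8,"spin":0,"claw":0},{"tx":0,"ty":0,"tz":-0.8,"spin":0,"claw":0},{"tx":0,"ty":0,"tz":-0.6,"spin":0,"claw":0},{"tx":0,"ty":0,"tz":-0.2,"spin":0,"claw":0}]' >/dev/null; python3 t.py
python3 -c "
from h import *
go(.436,.1545,.25,93.85)
snap('side','l5.png',(250,160,420,320),4.5)"
```

```text
TORQ [-0.02  0.06  0.01] [ -48.9 -109.8] [0.5408 0.0666 0.0822] [180.   -0.    3.5] [0.7 0.3 0.2] 0.0439
TORQ [ 0.06  0.05 -0.05] [ -52.4 -102.6] [0.5416 0.067  0.2548] [180.   -0.2   3.5] [-0.2 -0.6  0.7] 0.0862
79.2 [0.5416 0.067  0.2548] [179.96  -0.24   3.49] F [-0.2 -0.6  0.7] w 0.0862 g 0.0
tx,ty,tz [-2.001 -1.875  0.096] spin -22.59 q7 -102.6
```

View pics/l5.png

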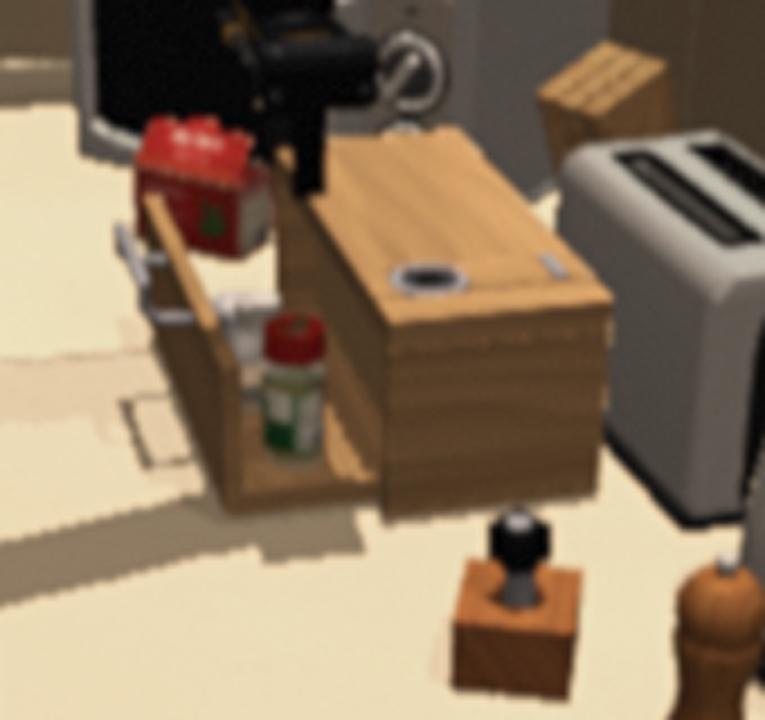

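The jar stands upright in the drawer (cap at about (315,235)), with the shaker cap and tin lid behind it at about (308,226) and (303,226). The key is in its stand at (365,280). Next I'll go back to the handle.

```bash

python3 -m pendant '[{"tx":-0.5,"ty":-0.47,"tz":0,"spin":-1,"claw":0.65},{"tx":-0.6,"ty":-0.4,"tz":0,"spin":-1,"claw":0.65},{"tx":-0.6,"ty":-0.4,"tz":0,"spin":-1,"claw":0.65},{"tx":-0.3,"ty":-0.3,"tz":0,"spin":-1,"claw":0.65},{"tx":0,"ty":0,"tz":0,"spin":-1,"claw":0.65},{"tx":0,"ty":0,"tz":0,"spin":-1,"claw":0.65},{"tx":0,"ty":0,"tz":0,"spin":-1,"claw":0.65},{"tx":0,"ty":0,"tz":0,"spin":-1,"claw":0.65},{"tx":0,"ty":0,"tz":0,"spin":-1,"claw":0.65},{"tx":0,"ty":0,"tz":0,"spin":-1,"claw":0.65}]' >/dev/null
python3 -m pendant '[{"tx":0,"ty":0,"tz":0,"spin":-1,"claw":0.65},{"tx":0,"ty":0,"tz":0,"spin":-1,"claw":0.65},{"tx":0,"ty":0,"tz":0,"spin":-1,"claw":0.65},{"tx":0,"ty":0,"tz":0,"spin":-1,"claw":0.65},{"tx":0,"ty":0,"tz":0,"spin":-1,"claw":0.65},{"tx":0,"ty":0,"tz":0,"spin":-1,"claw":0.65},{"tx":0,"ty":0,"tz":0,"spin":-1,"claw":0.65},{"tx":0,"ty":0,"tz":0,"spin":-1,"claw":0.65},{"tx":0,"ty":0,"tz":0,"spin":-1,"claw":0.65},{"tx":0,"ty":0,"tz":0,"spin":-1,"claw":0.65}]' >/dev/null
python3 -m pendant '[{"tx":0,"ty":0,"tz":0,"spin":-1,"claw":0.65},{"tx":0,"ty":0,"tz":0,"spin":-1,"claw":0.65},{"tx":0,"ty":0,"tz":0,"spin":-0.6,"claw":0.65},{"tx":0,"ty":0,"tz":0,"spin":0,"claw":0.65},{"tx":0,"ty":0,"tz":0,"spin":0,"claw":0.65}]' 40 >/dev/null
python3 -c "
from h import *
go(.4345,.1543,.141,93.85)"
```

```text
82.38 [0.4297 0.1284 0.2515] [-179.94    0.     93.84] F [-0.1  0.  -0.8] w 0.0303 g 0.0
tx,ty,tz [0.511 0.131 2.21 ] spin -0.0 q7 -10.0
```

```bash

python3 -m pendant '[{"tx":0.5,"ty":0.13,"tz":0,"spin":0,"claw":0.65},{"tx":0,"ty":0,"tz":0.4,"spin":0,"claw":0.65},{"tx":0,"ty":0,"tz":0.6,"spin":0,"claw":0.65},{"tx":0,"ty":0,"tz":0.4,"spin":0,"claw":0.65},{"tx":0,"ty":0,"tz":0,"spin":0,"claw":0.65},{"tx":0,"ty":0,"tz":0,"spin":0,"claw":0.65}]' >/dev/null
python3 -c "
from h import *
go(.4345,.1543,.141,93.85)"
```

```text
83.12 [0.4352 0.154  0.1828] [ 1.7995e+02 -1.0000e-02  9.3860e+01] F [ 0.2 -0.4  1.2] w 0.0305 g 0.0
tx,ty,tz [ 0.007 -0.014  0.835] spin 0.0 q7 -17.2
```

```bash

python3 -m pendant '[{"tx":0,"ty":0,"tz":0.3,"spin":0,"claw":0.65},{"tx":0,"ty":0,"tz":0.3,"spin":0,"claw":0.65},{"tx":0,"ty":0,"tz":0,"spin":0,"claw":0.65}]' >/dev/null; python3 t.py
python3 -m pendant '[{"tx":0,"ty":0,"tz":0.22,"spin":0,"claw":0.65},{"tx":0,"ty":0,"tz":0,"spin":0,"claw":0.65},{"tx":0,"ty":0,"tz":0,"spin":0,"claw":1},{"tx":0,"ty":0,"tz":0,"spin":0,"claw":1},{"tx":0,"ty":0,"tz":0,"spin":0,"claw":1},{"tx":0,"ty":0,"tz":0,"spin":0,"claw":1}]' >/dev/null;python3 t.py
python3 -m pendant '[{"tx":0,"ty":0.04,"tz":0,"spin":0,"claw":1},{"tx":0,"ty":0.08,"tz":0,"spin":0,"claw":1},{"tx":0,"ty":0.12,"tz":0,"spin":0,"claw":1},{"tx":0,"ty":0.12,"tz":0,"spin":0,"claw":1},{"tx":0,"ty":0.12,"tz":0,"spin":0,"claw":1},{"tx":0,"ty":0.12,"tz":0,"spin":0,"claw":1},{"tx":0,"ty":0.12,"tz":0,"spin":0,"claw":1},{"tx":0,"ty":0.12,"tz":0,"spin":0,"claw":1}]' >/dev/null;python3 t.py
```

```text
TORQ [ 0.05 -0.06 -0.01] [-52.3 -19.2] [0.4336 0.1535 0.1504] [-179.8    0.    93.9] [-0.4  1.  -0.4] 0.0305
TORQ [-0.01 -0.39 -0.  ] [-52.4 -19.9] [0.4353 0.1539 0.1414] [179.9   0.   93.9] [1.1 0.5 0.2] 0.0099
TORQ [-0.06  0.28  0.03] [-51.8 -23.7] [0.4773 0.157  0.1413] [180.   -0.   93.9] [-2.3  0.6  6.3] 0.0098
```

```bash

python3 -m pendant '[{"tx":0,"ty":0.12,"tz":0,"spin":0,"claw":1},{"tx":0,"ty":0.12,"tz":0,"spin":0,"claw":1},{"tx":0,"ty":0.12,"tz":0,"spin":0,"claw":1},{"tx":0,"ty":0.12,"tz":0,"spin":0,"claw":1},{"tx":0,"ty":0.12,"tz":0,"spin":0,"claw":1}]' >/dev/null;python3 t.py
python3 -m pendant '[{"tx":0,"ty":0.12,"tz":0,"spin":0,"claw":1},{"tx":0,"ty":0.12,"tz":0,"spin":0,"claw":1},{"tx":0,"ty":0.12,"tz":0,"spin":0,"claw":1},{"tx":0,"ty":0.12,"tz":0,"spin":0,"claw":1},{"tx":0,"ty":0.1,"tz":0,"spin":0,"claw":1},{"tx":0,"ty":0.06,"tz":0,"spin":0,"claw":1},{"tx":0,"ty":0.04,"tz":0,"spin":0,"claw":1}]' >/dev/null;python3 t.py
```

```text
TORQ [0.   0.35 0.05] [-50.8 -25.6] [0.5072 0.1591 0.1414] [180.   -0.   93.9] [-2.  -1.1  5.9] 0.0096
TORQ [0.09 0.23 0.04] [-49.4 -27. ] [0.5412 0.1616 0.1413] [ 1.80e+02 -1.00e-01  9.39e+01] [-2.7  0.4  6.8] 0.0099
```

```bash

python3 -m pendant '[{"tx":0,"ty":0.08,"tz":0,"spin":0,"claw":1},{"tx":0,"ty":0.06,"tz":0,"spin":0,"claw":1},{"tx":0,"ty":0,"tz":0,"spin":0,"claw":1}]' >/dev/null;python3 t.py
python3 -m pendant '[{"tx":0,"ty":0.05,"tz":0,"spin":0,"claw":1},{"tx":0,"ty":0,"tz":0,"spin":0,"claw":1},{"tx":0,"ty":0,"tz":0,"spin":0,"claw":1}]' >/dev/null;python3 t.py
python3 -m pendant '[{"tx":0,"ty":0.05,"tz":0,"spin":0,"claw":1},{"tx":0,"ty":0,"tz":0,"spin":0,"claw":1},{"tx":0,"ty":0,"tz":0,"spin":0,"claw":1}]' >/dev/null;python3 t.py
```

```text
TORQ [ 0.28 -0.25 -0.  ] [-49.1 -27.2] [0.5486 0.1621 0.1414] [ 1.799e+02 -1.000e-01  9.390e+01] [-0.  -0.4  4.5] 0.0095
TORQ [-0.01  1.01  0.01] [-49.  -27.2] [0.5488 0.1622 0.1413] [-179.8    0.    93.9] [-5.2 -0.2  8.3] 0.01
TORQ [-0.34  2.57 -0.  ] [-48.9 -27.3] [0.5489 0.1622 0.1413] [-1.795e+02  1.000e-01  9.390e+01] [-12.4  -1.6  14.6] 0.0097
```

The drawer is shut against its stop, with force rising to 12 N. I'll unload, release and retreat.

```bash

python3 -m pendant '[{"tx":0,"ty":-0.08,"tz":0,"spin":0,"claw":1},{"tx":0,"ty":0,"tz":0,"spin":0,"claw":0.65},{"tx":0,"ty":0,"tz":0,"spin":0,"claw":0.65},{"tx":0,"ty":0,"tz":0,"spin":0,"claw":0.65},{"tx":0,"ty":0,"tz":0,"spin":0,"claw":0.65},{"tx":0,"ty":0,"tz":-0.3,"spin":0,"claw":0.65},{"tx":0,"ty":0,"tz":-0.6,"spin":0,"claw":0.65},{"tx":0,"ty":0,"tz":-0.8,"spin":0,"claw":0.65},{"tx":0,"ty":0,"tz":-0.8,"spin":0,"claw":0.65},{"tx":0,"ty":0,"tz":-0.4,"spin":0,"claw":0.65}]' 
python3 -m pendant '[{"tx":0,"ty":-0.6,"tz":-0.3,"spin":0,"claw":0.65},{"tx":0,"ty":-0.6,"tz":0,"spin":0,"claw":0.65},{"tx":0,"ty":0,"tz":0,"spin":0,"claw":0.65},{"tx":0,"ty":0,"tz":0,"spin":0,"claw":0.65},{"tx":0,"ty":0,"tz":0,"spin":0,"claw":0.65}]'
python3 -c "
from h import *
im=cams.read_camera('side')[:,:,::-1];a=cv2.imread('pics/base.png')
d=np.abs(im.astype(int)-a).max(2)>40
n,l,s,c=cv2.connectedComponentsWithStats(d[170:460,245:460].astype(np.uint8))
for k in range(1,n):
  if s[k,4]>8:print(s[k,:4]+[245,170,0,0],s[k,4])
g=lambda i:cv2.cvtColor(np.ascontiguousarray(i),cv2.COLOR_BGR2GRAY).astype(np.float32)
for nm,(x0,y0,x1,y1) in dict(handle=(303,200,330,232),lowerfront=(312,215,336,276),key=(352,268,382,318)).items():
  print(nm,cv2.phaseCorrelate(g(a)[y0:y1,x0:x1],g(im)[y0:y1,x0:x1]))"
```

```text
time_s: 89.12
tool_pos: [0.5493, 0.1622, 0.2892]
tool_rot: [179.8, -0.0, 93.9]
force: [0.7, 0.7, -0.2]
grip_width: 0.0304
grasp_force: 0.0
time_s: 89.75
tool_pos: [0.4892, 0.1573, 0.3007]
tool_rot: [-180.0, -0.0, 93.9]
force: [-0.4, 0.2, 0.8]
grip_width: 0.0301
grasp_force: 0.0
[311 211   6   8] 21
[370 217   6   5] 15
[319 226   5   2] 10
[245 251  69  31] 1063
[313 250  11  11] 79
[368 273   5  13] 33
[358 274   6  11] 38
[281 294  19  19] 283
[349 305   3   4] 11
[335 308  17  33] 413
[352 320  22  50] 945
handle ((0.4146035946897193, 0.249202733207337), 0.8926876590207771)
lowerfront ((-0.10156105210819, -0.04662881118593987), 0.73900709922115)
key ((-0.08768138579979201, 0.525166114539001), 0.7981341056823731)
```

```bash
python3 -c "
from cell import env
print(env.sign_off())"
```

```text
the job is handed in; nothing more can be done
None
```

I handed the job in at about 90 s: the lock was turned to its stop, the tin, shaker and jar stand in the fully shut drawer, and the key is back in its stand. The top camera was blank all along, and pulling the key out of the socket took a brief 53 N.

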